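Stow the markers in the travel rack and pin its drawer

TASK

Pull the drawer of the low plywood rack well open and lay every hexagonal marker on the desk flat on its floor. Then slide the drawer back under the top board until the holes in its two ears line up with the holes in the clevises, and push one steel pin fully home through each clevis and ear. Leave the other things on the desk where they are.

Things in the scene. Friction and masses are not known exactly. Their poses are not given: they have to be found in the camera images.
- drawer (a joint): Slide of the drawer, in m: 0 = ear holes exactly lined up with the clevis holes, positive = pulled out towards the robot (most 0.105), negative = pushed in too far (least -0.014: there is no stop at 0). Starts 0.015 to 0.05 open. It stays where it is left; sliding friction about 1.5 N.
- drawer_floor (a point): Centre of the drawer's inner floor, 7 mm above the table; x points into the rack (away from the robot), y left, z up. Inside 112 mm (x) by 212 (y); walls 4 mm, rims 27 mm above the table. The rack's fixed top board (36 to 46 mm up; papers at its back to 56) passes no stacked markers; at joint 0 its front edge lies 45 mm robotwards of this point, fully open 60 mm beyond it.
- pull_tab (a point): Middle of the top edge of the drawer's wooden pull tab, 56 mm above the table: an upright fin on the middle of the drawer's front, 12 mm thick across (y), 34 mm long (x), from 4 to 56 mm above the table. Same axes as drawer_floor. Moves with the drawer.
- clevis_left (a point): Centre of the hole's mouth on the top face (42 mm above the table) of the left aluminium clevis, fixed at the rack's front corner on its left (y +) side seen from the robot; x points into the rack. Two jaws, 34 to 42 and 6 to 14 mm above the table, each with a vertical 10 mm hole; the ear slides between. Jaws reach 20 mm from the hole robotwards, 36 mm away, 22 mm sideways.
- clevis_right (a point): Centre of the hole's mouth on the top face (42 mm above the table) of the right aluminium clevis, fixed at the rack's front corner on its right (y -) side seen from the robot; x points into the rack. Two jaws, 34 to 42 and 6 to 14 mm above the table, each with a vertical 10 mm hole; the ear slides between. Jaws reach 20 mm from the hole robotwards, 36 mm away, 22 mm sideways.
- ear_left (a point): Centre of the 10 mm vertical hole in the left steel ear of the drawer, on the ear's top face, 28 mm above the table (ear 8 mm thick, 20 to 28 mm). Moves with the drawer; straight below clevis_left when the drawer joint reads 0.
- ear_right (a point): Centre of the 10 mm vertical hole in the right steel ear of the drawer, on the ear's top face, 28 mm above the table (ear 8 mm thick, 20 to 28 mm). Moves with the drawer; straight below clevis_right when the drawer joint reads 0.
- pin1: Steel retaining pin, upright in the stand, 35 g. Origin at its lower tip, z up to the head. From the tip: taper to 9 mm (3 to 8 mm dia), shank 8 mm dia to 38, collar 18 mm dia 38 to 42, round grip head 14 mm dia 42 to 66 mm. Either pin fits either clevis. Fully home, the collar rests on the clevis's top face, the tip 4 mm above the table.
- pin2: Steel retaining pin, upright in the stand, 35 g. Origin at its lower tip, z up to the head. From the tip: taper to 9 mm (3 to 8 mm dia), shank 8 mm dia to 38, collar 18 mm dia 38 to 42, round grip head 14 mm dia 42 to 66 mm. Either pin fits either clevis. Fully home, the collar rests on the clevis's top face, the tip 4 mm above the table.
- pin_stand: Dark wooden stand, fixed, 50 mm (x) by 120 mm (y) by 45 mm high, origin under its centre. It holds the pins in two vertical 11 mm holes, 42 mm deep, at y = -32 mm (pin1) and +32 mm (pin2); the collars rest on its top.
- marker1: White hexagonal marker pen with a grey cap band, lying on its side: 84 mm long, 16 mm across its flats, about 30 g, does not roll freely. Origin at its middle, on its axis (8 mm above what it lies on); x runs along the pen. There are two to four such markers; absent ones read None from the start.
- marker2: White hexagonal marker pen with a grey cap band, lying on its side: 84 mm long, 16 mm across its flats, about 30 g, does not roll freely. Origin at its middle, on its axis (8 mm above what it lies on); x runs along the pen. There are two to four such markers; absent ones read None from the start.
- marker3: White hexagonal marker pen with a grey cap band, lying on its side: 84 mm long, 16 mm across its flats, about 30 g, does not roll freely. Origin at its middle, on its axis (8 mm above what it lies on); x runs along the pen. There are two to four such markers; absent ones read None from the start.
- marker4: White hexagonal marker pen with a grey cap band, lying on its side: 84 mm long, 16 mm across its flats, about 30 g, does not roll freely. Origin at its middle, on its axis (8 mm above what it lies on); x runs along the pen. There are two to four such markers; absent ones read None from the start.
- tape_roll: Bystander: cardboard ring 72 mm dia, 24 mm high, lying flat. Origin under its centre.
- ink_jar: Bystander: glass jar with black lid, 56 mm dia, 62 mm high. Origin under its centre.
- water_cup: Bystander: white cup, 68 mm dia, 65 mm high. Origin under its centre.
- eraser: Bystander: white block eraser 45 x 22 x 13 mm. Origin under its centre.
Not all that is in view belongs to the job. Leave any blue or green look-alike of the marker2 alone.

How it is judged:
By the outcome, as a careful person would: the job done as asked, in the order asked, and still so for the second after the job is handed in, with the robot touching nothing.
Of marker1, marker2, marker3, marker4 only 2 to 4 are there at a start; the rules pass over those that are not, and their reading is None.
At some moment in a run one of marker1, marker2, marker3, marker4 may be knocked a few centimetres aside while the robot is not near it.
It also fails if it takes over 210 s, if anything falls off the work surface, if the arm or the gripper's body presses on something with over 40 N, if the wrist force passes 120 N, or if a joint passes its speed limit or range.

ROBOT

A 6-joint arm with a two-finger parallel gripper is mounted at the origin on the work surface. World frame = base frame: x ahead of the robot, y to its left, z up, the work surface at z = 0. Lengths are in mm, angles in rad, forces in N, time in s.
With the tool pointing down it reaches from about 350 to 875 mm from the base axis. Payload 4.2 kg.
Tool frame: the origin (TCP) lies midway between the tips of the shut fingers; the grasp point (between the pads) lies 19 mm behind it (arm.tcp_to_grasp is the distance from the TCP to the grasp point, in mm); z points along the fingers, y is the line along which they close (so a half turn about z gives the same grasp; the last joint's range is limited). The gripper opens to 85 mm and grips with 20 to 120 N. Pads are 22 mm wide; open, the fingers measure 114 mm over their backs; the gripper's body (76 mm by 85 mm) begins 54 mm behind the grasp point. The pads swing forward as they close: fully open they stand 13 mm farther back than shut.
Start: joints at [-1.057, 0.385, 0.008, 0, -1.194, -0.259], TCP at [157.549, -604.795, 199.012] pointing down, gripper open.
Joint ranges: [-3.14, 3.14], [-1.21, 2.06], [-1.07, 1.41], [-3.16, 2.05], [-2.99, -0.16], [-3.1, 3.1]. Speed limits (rad/s): [2.79, 2.79, 3.14, 3.14, 3.14, 3.14].

INTERFACE

Orientations are given as a unit quaternion [x, y, z, w].
In Python, from bench import arm gives the robot as it stands.
- The arm moves only by the tool arm_command, never from a script. Its argument "rows" is a list of rows, each a list of 2 entries, a list of its own where there are three numbers: the shift along the tool's x, y, z as a fraction of full scale, then the turn, a rotation vector about the tool's x, y, z as a fraction of full scale. In form: [[[x, y, z], [wx, wy, wz]], ...]. A call has 1 to 5 rows; each row is the pose to reach, as a shift and turn from the pose commanded when the call began, along the tool's axes at that moment, turning the shorter way round; what a row does not reach only later rows make up. Full scale, the value 1, is 0.25 m for a shift and 180 degrees for a turn. A row lasts 1/10 s, in which the tool goes at most 50 mm and 8.59 degrees, less where a joint would pass 70% of its speed; a pose out of reach is approached as far as the arm can. A call with a number of a shift or a turn outside -1 to 1 is refused whole. A call with a gripper value outside its range is refused whole. "grip" is the opening, from 0 (shut) to 1 (fully open), set as the call begins (left out, the last holds). The fingers move at their own pace and stop on an object; the grip force is fixed at half the most. Time passes only in rows, so rows that repeat a pose let the fingers close. It gives the time, the measured TCP pose, the force, the opening and the grip force at its end, in the units of the state.
- arm.read_state(): the state, without advancing time (a new reading comes with each control period).
- arm.get_image(name): name is "scene" or "top" or "wrist"; returns (picture, depth): 480x640x3 uint8, blue, green, red; 480x640 float32, mm along the optical axis (not along the pixel's ray), 0 where there is no reading.
- arm.camera_info(name): a dict with "fx", "fy", "cx", "cy" (pixels), "k1" (the pictures are not rectified: a ray, as slopes to the right and down, at radius r is drawn at 1 + k1 r^2 times it, then the intrinsics apply), "extrinsics" (4x4, takes a point from camera to world coordinates). Camera axes: x right, y down, z forward; pixel columns grow to the right and rows downward; lengths in mm; the calibration is good to about 2 mm. A picture is of the moment at which its call begins: read the wrist's pose just before it. camera_info takes no time and is no camera call; for the wrist camera it gives the pose at the moment of the call.
- arm.job_done(): hands the job in; it is judged then, once.
Trained networks look in the newest picture that a camera, given by its name, has taken for a name from the list of things; names that differ only in an ending like _2 or _b are one class to them, and where a whole thing is asked for, a point or a joint stands for the part that bears it (a point fixed in the world has none). Each returns a list of dicts, best first, with "score" (0 to 1); they miss things now and then, are a little off and sometimes report something else, mostly with a low value. They report only what shows in the picture. A call takes as long as a camera call. They do not tell look-alikes from the thing itself.
- arm.spot_in(camera, query): "position" ([column, row] in pixels, amid what is visible of it).
The state is a dict: "clock": time; "joints": joint angles; "joint_vel": joint speeds; "joint_efforts": joint torques, N m; "position": TCP position; "ee_rot": TCP orientation; "contact_force": force on the tool from outside, world axes, zero at the start; "wrist_torque": the same for the moment, N m; "gripper_width": finger opening in mm; "grasp_force": force on a finger pad.
Only numpy, scipy, OpenCV 4.12 (cv2) and the standard library are available. Lean on these libraries where they do the work, as an engineer would, in place of code of your own. Each camera call takes 0.05 s, during which the arm holds its last target. There are 200 camera calls.

## Working session

There is one attempt and no reset: what is moved stays moved. The work goes in short steps, Python scripts to look and compute and a tool call to move; the robot and the scene stay as the last step left them, time stands still between calls to the robot, and variables do not carry over. Pictures are saved under pics/ and viewed, at most 14 in all, crops included, and the job is handed in when it is done.

Besides the shell and the picture viewer there is one more tool, called after "Call:" by a JSON object that holds its "fn" and its "kwargs". arm_command: Moves the arm, as the interface text tells. Shift numbers are shares of 0.25 m and turn numbers shares of 180 degrees, none past 1 either way. Its arguments: {"type":"object","properties":{"rows":{"type":"array","items":{"type":"array"}},"grip":{"type":"number"}},"required":["rows"]}

```bash
ls; mkdir -p pics
cat > h.py <<'E'
import numpy as np, cv2
from bench import arm
from scipy.spatial.transform import Rotation as R
def snap(n):
    info=arm.camera_info(n); im,d=arm.get_image(n); return im,d,info
def ray(info,px):
    K=np.array([[info['fx'],0,info['cx']],[0,info['fy'],info['cy']],[0,0,1.]])
    u=cv2.undistortPoints(np.array([[px]],float),K,np.array([info['k1'],0,0,0.]))[0,0]
    E=np.array(info['extrinsics']); return E[:3,3],E[:3,:3]@np.array([u[0],u[1],1]),E
def at_z(info,px,z):
    o,r,_=ray(info,px); return o+r*(z-o[2])/r[2]
def at_d(info,px,d):
    o,r,_=ray(info,px); return o+r*d
def proj(info,p):
    E=np.array(info['extrinsics']); q=E[:3,:3].T@(np.array(p)-E[:3,3]); x,y=q[:2]/q[2]; s=1+info['k1']*(x*x+y*y)
    return np.array([info['fx']*x*s+info['cx'],info['fy']*y*s+info['cy']])
def rel(p,yaw=None):
    """shift/turn numbers for TCP target p (mm), tool down with tool-y closing axis at world yaw+90"""
    s=arm.read_state(); Rc=R.from_quat(s['ee_rot']); d=Rc.inv().apply(np.array(p)-s['position'])/250
    out=[np.round(d,4)]
    if yaw is not None:
        best=None
        for k in (0,np.pi):
            Rt=R.from_euler('z',yaw+k)*R.from_euler('x',np.pi)
            w=(Rc.inv()*Rt).as_rotvec()/np.pi
            if best is None or np.linalg.norm(w)<np.linalg.norm(best): best=w
        out.append(np.round(best,4))
    return out
E
python3 - <<'E'
from h import *
s=arm.read_state();print({k:np.round(v,3) for k,v in s.items()})
for n in ('top','scene','wrist'):
    im,d,i=snap(n); cv2.imwrite(f'pics/{n}0.png',im); np.savez(f'{n}0.npz',d=d)
    print(n,{k:np.round(v,3).tolist() for k,v in i.items()})
q=['marker1','pull_tab','clevis_left','ear_left','pin1','pin_stand','tape_roll','ink_jar','water_cup','eraser']
im,d,i=snap('top')
for k in q:
    for r in arm.spot_in('top',k):
        p=r['position'];c,rr=int(round(p[0])),int(round(p[1]))
        print(k,round(r['score'],2),np.round(p,1),np.round(at_d(i,p,d[rr,c]),0))
E
```

```text
pics
{'clock': np.float64(0.0), 'joints': array([-1.057e+00,  3.860e-01,  7.000e-03, -1.000e-03, -1.194e+00,
       -2.590e-01]), 'joint_vel': array([ 0.001,  0.001,  0.   , -0.002, -0.001,  0.001]), 'joint_efforts': array([ 0.0000e+00, -3.9229e+01,  1.8840e+01,  4.1860e+00, -5.0000e-03,
       -0.0000e+00]), 'position': array([ 157.371, -604.176,  197.907]), 'ee_rot': array([-0.127,  0.992,  0.001, -0.   ]), 'contact_force': array([ 0.418, -0.588, -0.288]), 'wrist_torque': array([0.03 , 0.005, 0.001]), 'grasp_force': np.float64(0.0), 'gripper_width': np.float64(85.342)}
top {'fx': 608.128, 'fy': 608.128, 'cx': 316.37, 'cy': 239.628, 'k1': 0.012, 'extrinsics': [[-0.006, -0.997, 0.075, 455.452], [-1.0, 0.008, 0.022, -56.663], [-0.023, -0.075, -0.997, 1502.758], [0.0, 0.0, 0.0, 1.0]]}
scene {'fx': 522.077, 'fy': 522.077, 'cx': 321.043, 'cy': 239.433, 'k1': 0.016, 'extrinsics': [[-0.752, 0.554, -0.358, 1038.477], [0.66, 0.627, -0.415, 514.206], [-0.006, -0.548, -0.837, 1205.389], [0.0, 0.0, 0.0, 1.0]]}
wrist {'fx': 360.354, 'fy': 360.354, 'cx': 322.467, 'cy': 238.738, 'k1': 0.007, 'extr
[... 350 characters left out ...]
423.   17.]
marker1 0.51 [131.4 273.8] [487. 430.  19.]
pull_tab 0.85 [318.4 229.7] [593. -29.   9.]
pull_tab 0.4 [263.8 323.2] [365. 106.  14.]
clevis_left 0.92 [319.6 201.9] [657. -33.  46.]
clevis_left 0.45 [178.7 216.6] [622. 303.  69.]
clevis_left 0.36 [197.8 162.6] [764. 272.   6.]
ear_left 0.86 [318.9 229.8] [592. -30.  13.]
pin1 0.37 [179.2 216.6] [622. 302.  69.]
pin_stand 0.58 [170.1 222.3] [610. 328.  50.]
pin_stand 0.49 [190.6 293.3] [439. 284.  19.]
pin_stand 0.33 [424.2 166.4] [ 737. -283.   64.]
tape_roll 0.77 [437.9 293. ] [ 436. -317.   20.]
ink_jar 0.91 [422.6 169. ] [ 731. -279.   64.]
water_cup 0.56 [199.1 161.9] [767. 270.   4.]
eraser 0.54 [266.  323.6] [365. 100.  20.]
```

View pics/top0.png

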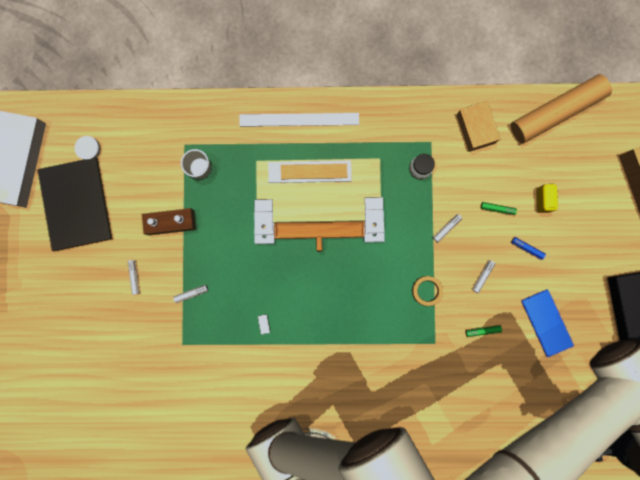

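The top view shows four white markers at px (134,277), (190,294), (447,229) and (484,277). The blue and green look-alikes are at about (498,209), (528,247) and (484,331). The rack's clevises are at (263,222) and (374,220), the tab at (320,243) and the pins at (152,222) and (178,219).

```bash
cat >> h.py <<'E'
def whites(im,info,z=10,amin=60):
    """white elongated blobs -> (centre, yaw, length, width) at height z"""
    hsv=cv2.cvtColor(im,cv2.COLOR_BGR2HSV)
    m=((hsv[...,1]<60)&(hsv[...,2]>110)).astype(np.uint8)
    cs,_=cv2.findContours(m,cv2.RETR_EXTERNAL,cv2.CHAIN_APPROX_NONE); out=[]
    for c in cs:
        if cv2.contourArea(c)<amin: continue
        w=np.array([at_z(info,p,z)[:2] for p in c[:,0].astype(float)],np.float32)
        (cx,cy),(a,b),t=cv2.minAreaRect(w); t=np.radians(t)
        if a<b: t+=np.pi/2; a,b=b,a
        if 60<a<105 and b<30: out.append((round(float(cx),1),round(float(cy),1),round(float((t+np.pi/2)%np.pi-np.pi/2),3),round(float(a)),round(float(b)),np.round(c[:,0].mean(0)).tolist()))
    return out
E
python3 - <<'E'
from h import *
im=cv2.imread('pics/top0.png');i=arm.camera_info('top')
for w in whites(im,i,10,40): print(w)
for n,p,z in (('clL',(263,239),42),('clR',(375,238),42),('tab',(320,247),56),('pin1',(179,219),66),('pin2',(152,222),66)): print(n,at_z(i,p,z).round(0))
c=im[150:280,130:470];cv2.imwrite('pics/c1.png',cv2.resize(c,None,fx=2.3,fy=2.3,interpolation=cv2.INTER_CUBIC))
print(arm.tcp_to_grasp)
E
```

```text
(437.7, 288.7, -1.197, 85, 19, [190.0, 293.0])
(476.5, -430.0, -0.547, 85, 17, [484.0, 276.0])
(480.2, 429.8, 0.141, 85, 17, [133.0, 277.0])
(595.7, -344.1, -0.796, 85, 15, [447.0, 228.0])
clL [569. 105.  42.]
clR [ 569. -165.   42.]
tab [547. -33.  56.]
pin1 [616. 303.  66.]
pin2 [610. 368.  66.]
18.700000000000003
```

View pics/c1.png

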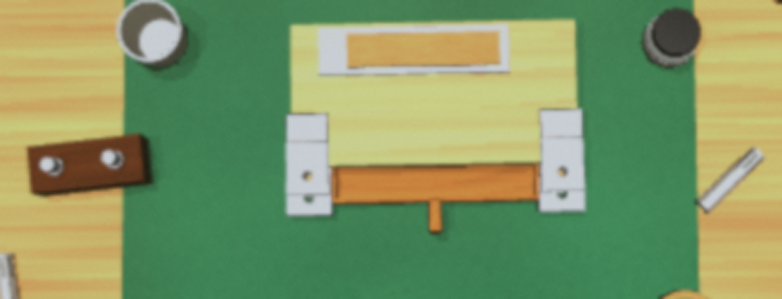

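Clevis holes show at about px (263.5,226.5) and (374.3,224.3). The ear holes peek out in front, so the drawer is about 25 mm open.

```bash
cat >> h.py <<'E'
def plan(wps, step=225):
    """waypoints [(p,yaw|None)] -> calls (shift,turn) each in tool frame at its start. yaw: heading of tool -x (world)"""
    s=arm.read_state(); P=np.array(s['position']); Rc=R.from_quat(s['ee_rot'])
    for p,yaw in wps:
        p=np.array(p,float); rv=np.zeros(3)
        if yaw is not None:
            rv=(Rc.inv()*R.from_euler('z',yaw)*R.from_quat([0,1,0,0])).as_rotvec()
        n=max(1,int(np.ceil(np.linalg.norm(p-P)/step)),int(np.ceil(np.linalg.norm(rv)/np.radians(41)))); d0=(p-P)/n
        for k in range(n):
            sh=Rc.inv().apply(d0)/250
            print('->',np.round(P+d0,0),'sh',np.round(sh,3).tolist(),'turn',np.round(rv/n/np.pi,4).tolist(),'rows>=%d'%max(np.ceil(np.linalg.norm(d0)/45),np.ceil(np.degrees(np.linalg.norm(rv))/n/8)))
            P=P+d0; Rc=Rc*R.from_rotvec(rv/n)
E
python3 - <<'E'
from h import *
i=arm.camera_info('top')
a=at_z(i,(263.5,226.5),42);b=at_z(i,(374.3,224.3),42);print(a,b,np.linalg.norm(a-b),np.arctan2(-(a-b)[0],(a-b)[1]))
print(R.from_quat(arm.read_state()['ee_rot']).as_matrix().round(3))
plan([((490,-33,250),np.arctan2(-(a-b)[0],(a-b)[1]))])
E
```

```text
[598.86217019 103.53841821  42.        ] [ 601.90541556 -163.92643857   42.        ] 267.48216941436567 0.011377622047264207
[[-0.968 -0.252  0.   ]
 [-0.252  0.968 -0.   ]
 [-0.    -0.    -1.   ]]
-> [ 268. -414.  216.] sh [-0.621, 0.626, -0.068] turn [-0.0, 0.0, 0.0258] rows>=5
-> [ 379. -224.  233.] sh [-0.568, 0.674, -0.068] turn [-0.0, 0.0, 0.0258] rows>=5
-> [490. -33. 250.] sh [-0.512, 0.718, -0.068] turn [-0.0, 0.0, 0.0258] rows>=5
```

Call:
{"fn": "arm_command", "kwargs": {"rows": [[[-0.621,0.626,-0.068],[0,0,0.026]],[[-0.621,0.626,-0.068],[0,0,0.026]],[[-0.621,0.626,-0.068],[0,0,0.026]],[[-0.621,0.626,-0.068],[0,0,0.026]],[[-0.621,0.626,-0.068],[0,0,0.026]]]}}

```text
clock: 1.2
position: [269.5, -411.6, 216.9]
ee_rot: [-0.088, 0.996, -0.0, 0.001]
contact_force: [0.4, -0.7, 0.7]
gripper_width: 85.3
grasp_force: 0.0
```

Call:
{"fn": "arm_command", "kwargs": {"rows": [[[-0.568,0.674,-0.068],[0,0,0.026]],[[-0.568,0.674,-0.068],[0,0,0.026]],[[-0.568,0.674,-0.068],[0,0,0.026]],[[-0.568,0.674,-0.068],[0,0,0.026]],[[-0.568,0.674,-0.068],[0,0,0.026]]]}}

```text
clock: 1.7
position: [380.8, -221.1, 233.9]
ee_rot: [-0.048, 0.999, -0.0, 0.001]
contact_force: [0.2, -1.0, 0.2]
gripper_width: 85.4
grasp_force: 0.0
```

Call:
{"fn": "arm_command", "kwargs": {"rows": [[[-0.512,0.718,-0.068],[0,0,0.026]],[[-0.512,0.718,-0.068],[0,0,0.026]],[[-0.512,0.718,-0.068],[0,0,0.026]],[[-0.512,0.718,-0.068],[0,0,0.026]],[[-0.512,0.718,-0.068],[0,0,0.026]]]}}

```text
clock: 2.2
position: [492.1, -30.1, 250.5]
ee_rot: [-0.007, 1.0, 0.0, 0.001]
contact_force: [-0.2, -0.1, 0.2]
gripper_width: 85.7
grasp_force: 0.0
```

Run:
```python
from h import *
s=arm.read_state();print(s['clock'],s['position'],s['ee_rot'])
im,d,i=snap('wrist');cv2.imwrite('pics/w1.png',im);np.savez('w1.npz',d=d)
for k in ('pull_tab','ear_left','clevis_left'):
    for r in arm.spot_in('wrist',k):
        p=r['position'];print(k,r['score'],p,at_z(i,p,56 if k=='pull_tab' else 42).round(1))
```

```text
2.2 [492.11304655 -30.14254223 250.47696675] [-6.63472542e-03  9.99977639e-01  1.75414682e-04  8.19739658e-04]
pull_tab 0.95 [325.5, 266.3] [568.4 -25.5  56. ]
pull_tab 0.38 [600.2, 140.8] [429.7 244.6  56. ]
ear_left 0.69 [322.2, 265.4] [573.4 -29.1  42. ]
clevis_left 0.6 [318.8, 316.4] [641.1 -32.4  42. ]
```

View pics/w1.png

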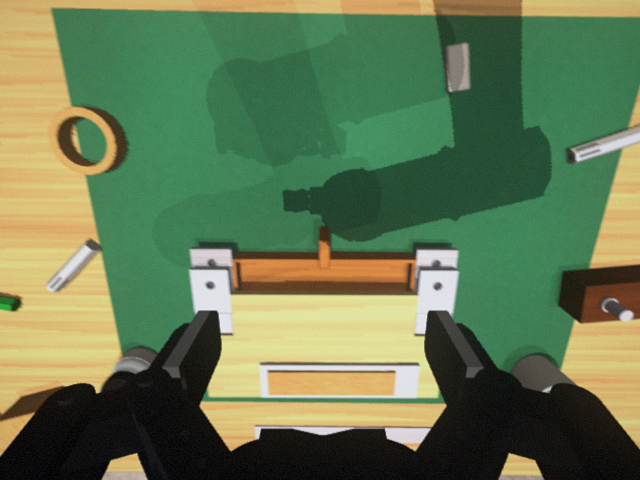

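The wrist view is rotated (up is toward the robot). Clevis holes are at (435,286) and (210,285), ear holes at (436,263) and (211,263), and the tab top runs from (324,228) to (324,268).

Run:
```python
from h import *
i=arm.camera_info('wrist')
im=cv2.imread('pics/w1.png')
for n,p,z in (('clL',(434.5,285.5),42),('clR',(210,285),42),('eL',(436.5,263.5),28),('eR',(211,263),28),('tab1',(324,229),56),('tab2',(324,266),56)): print(n,at_z(i,p,z).round(1))
c=im[215:305,185:465];cv2.imwrite('pics/c2.png',cv2.resize(c,None,fx=2.8,fy=2.8,interpolation=cv2.INTER_CUBIC))
```

```text
clL [594.7 100.2  42. ]
clR [ 596.8 -164.6   42. ]
eL [572.5 104.2  28. ]
eR [ 574.7 -165.5   28. ]
tab1 [521.9 -31.   56. ]
tab2 [565.1 -30.5  56. ]
```

View pics/c2.png

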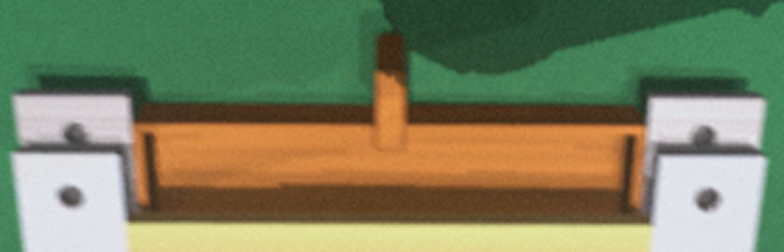

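Tab top mid ≈ (552,−31) and the drawer is about 22 mm open.

Run:
```python
from h import *
plan([((545,-30.5,120),.009),((545,-30.5,22),.009),((464,-31.2,22),None)])
```

```text
-> [545. -30. 120.] sh [-0.22, 0.008, 0.519] turn [-0.0, -0.0002, 0.0005] rows>=4
-> [545. -30.  22.] sh [0.0, 0.0, 0.392] turn [-0.0, 0.0, 0.0] rows>=3
-> [464. -31.  22.] sh [0.324, 0.0, 0.0] turn [0.0, 0.0, 0.0] rows>=2
```

Call:
{"fn": "arm_command", "kwargs": {"rows": [[[-0.22,0,0.52],[0,0,0]],[[-0.22,0,0.52],[0,0,0]],[[-0.22,0,0.52],[0,0,0]],[[-0.22,0,0.52],[0,0,0]],[[-0.22,0,0.52],[0,0,0]]], "grip": 0.6}}

```text
clock: 2.9
position: [544.8, -34.1, 120.1]
ee_rot: [-0.004, 1.0, -0.0, -0.001]
contact_force: [0.3, 0.3, 0.7]
gripper_width: 51.2
grasp_force: 0.0
```

Call:
{"fn": "arm_command", "kwargs": {"rows": [[[0,0,0.15],[0,0,0]],[[0,0,0.3],[0,0,0]],[[0,0,0.39],[0,0,0]],[[0,0,0.39],[0,0,0]]]}}

```text
clock: 3.3
position: [543.9, -33.5, 22.4]
ee_rot: [-0.004, 1.0, -0.0, -0.001]
contact_force: [-0.5, 0.4, 0.2]
gripper_width: 51.1
grasp_force: 0.0
```

Call:
{"fn": "arm_command", "kwargs": {"rows": [[[0,0,0],[0,0,0]],[[0,0,0],[0,0,0]],[[0,0,0],[0,0,0]],[[0,0,0],[0,0,0]],[[0,0,0],[0,0,0]]], "grip": 0}}

```text
clock: 3.8
position: [546.0, -32.7, 23.8]
ee_rot: [-0.005, 1.0, 0.0, 0.001]
contact_force: [-0.2, 0.9, 6.5]
gripper_width: -0.2
grasp_force: 2.8
```

Run:
```python
from h import *
im,d,i=snap('wrist');cv2.imwrite('pics/w2.png',im)
```

```text
(no output)
```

View pics/w2.png

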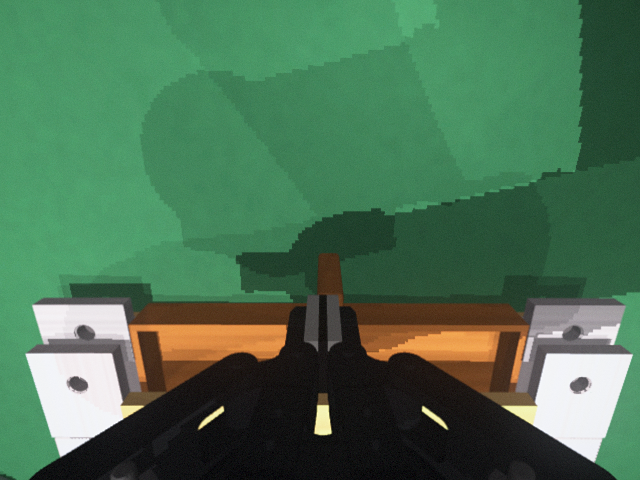

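The fingers have shut beside or behind the tab, whose front face is at (330,254) to about (335,300). Clevis holes are at (78,384) and (580,384), ear holes at (84,332) and (572,332). I'll check the geometry.

Run:
```python
from h import *
i=arm.camera_info('wrist')
print(arm.read_state()['position'],np.array(i['extrinsics']).round(3))
for n,p,z in (('clL',(580,384),42),('clR',(78,384),42),('eL',(572,332),28),('eR',(84,332),28),('tab',(330,254),4),('tab',(330,300),56)): print(n,at_z(i,p,z).round(1))
for p in ((546,-32.7,23.8),(552,-31,56),(537,-31,56),(537,-31,4),(567,-31,56)): print(p,proj(i,p))
im,d,i=snap('wrist')
for p in ((330,254),(330,270),(332,290),(341,300),(315,300),(331,300),(315,330),(331,330),(200,310),(450,312)): print(p,d[p[1],p[0]],at_d(i,p,d[p[1],p[0]]).round(0))
```

```text
[546.01708262 -32.68197783  23.77881685] [[-1.00000e-02  9.45000e-01  3.27000e-01  4.61414e+02]
 [ 1.00000e+00  9.00000e-03  3.00000e-03 -3.30340e+01]
 [-1.00000e-03  3.27000e-01 -9.45000e-01  2.00125e+02]
 [ 0.00000e+00  0.00000e+00  0.00000e+00  1.00000e+00]]
clL [597.2 106.4  42. ]
clR [ 600.1 -163.1   42. ]
eL [574.2 105.9  28. ]
eR [ 576.9 -164.    28. ]
tab [538.7 -28.    4. ]
tab [540.4 -29.   56. ]
(546, -32.7, 23.8) [321.74923589 279.97349153]
(552, -31, 56) [325.1501724  322.32705262]
(537, -31, 56) [325.560711   293.11468872]
(537, -31, 4) [324.89152838 251.1996279 ]
(567, -31, 56) [324.76326647 349.88123922]
(330, 254) 206.0894 [537. -28.   8.]
(330, 270) 184.04271 [537. -29.  31.]
(332, 290) 162.42523 [536. -28.  54.]
(341, 300) 159.78922 [539. -24.  58.]
(315, 300) 150.27576 [535. -36.  66.]
(331, 300) 150.40767 [535. -29.  66.]
(315, 330) 129.27016 [535. -35.  89.]
(331, 330) 129.55968 [535. -29.  88.]
(200, 310) 212.20198 [ 571. -104.   13.]
(450, 312) 209.70766 [570.  42.  16.]
```

Run:
```python
from h import *
d=np.load('w1.npz')['d']
for p in ((212,318),(208,325),(215,314),(434,318),(440,325),(430,314)): print(p,d[p[1],p[0]])
im,d,i=snap('wrist');s=arm.read_state()
print(s['gripper_width'],s['grasp_force'],s['contact_force'],s['joint_efforts'])
for r in range(250,350,8): print(r,[int(x) for x in d[r,290:360:4]])
```

```text
(212, 318) 140.43059
(208, 325) 134.42012
(215, 314) 144.55469
(434, 318) 138.01491
(440, 325) 132.36394
(430, 314) 142.6753
0.5729089114127082 3.2033036624683575 [-1.59363315  0.6058621   6.7199164 ] [-3.01278988e-01 -3.35884917e+01  1.23700780e+01  2.63832562e+00
  3.68077364e-01 -5.32898757e-04]
250 [211, 211, 0, 212, 210, 212, 213, 211, 210, 211, 212, 210, 210, 211, 211, 212, 211, 211]
258 [212, 213, 213, 214, 212, 213, 213, 204, 198, 198, 198, 200, 199, 213, 213, 214, 212, 213]
266 [215, 215, 215, 214, 215, 215, 214, 191, 188, 188, 188, 188, 190, 215, 216, 215, 215, 215]
274 [216, 217, 217, 216, 216, 215, 217, 0, 178, 179, 179, 179, 180, 216, 217, 216, 217, 216]
282 [218, 218, 218, 219, 217, 219, 218, 171, 171, 170, 171, 170, 170, 219, 219, 219, 219, 218]
290 [220, 219, 221, 220, 221, 219, 221, 164, 161, 163, 163, 162, 163, 164, 220, 220, 220, 220]
298 [220, 222, 222, 222, 222, 152, 153, 152, 150, 151, 151, 151, 151, 160, 221, 222, 222, 222]
306 [216, 216, 153, 153, 152, 145, 145, 145, 146, 146, 146, 144, 145, 152, 154, 153, 216, 216]
314 [148, 146, 148, 148, 138, 139, 139, 140, 139, 139, 140, 138, 139, 146, 146, 146, 147, 208]
322 [140, 141, 141, 141, 134, 134, 135, 134, 133, 132, 134, 133, 134, 142, 142, 141, 142, 201]
330 [135, 137, 136, 136, 128, 128, 129, 129, 128, 129, 130, 128, 128, 136, 135, 136, 137, 135]
338 [131, 131, 130, 131, 125, 125, 124, 124, 125, 126, 123, 123, 124, 130, 131, 132, 130, 130]
346 [118, 116, 117, 116, 119, 119, 118, 123, 124, 123, 124, 117, 118, 115, 115, 116, 115, 119]
```

The picture and force show that the fingertips sit on top of the tab, although the TCP reads z = 24. The real tips are about 32–35 mm above the reported TCP. I'll measure that offset directly, after lifting and opening.

Call:
{"fn": "arm_command", "kwargs": {"rows": [[[0,0.012,-0.1],[0,0,0]],[[0,0.012,-0.2],[0,0,0]],[[0,0.012,-0.2],[0,0,0]],[[0,0.012,-0.2],[0,0,0]]]}}

```text
clock: 4.35
position: [545.3, -29.7, 72.9]
ee_rot: [-0.005, 1.0, 0.0, 0.0]
contact_force: [-0.9, 0.6, -0.2]
gripper_width: 0.1
grasp_force: 0.0
```

Run:
```python
from h import *
s=arm.read_state();P=s['position'];print(P,s['contact_force'],s['gripper_width'])
for n in ('wrist','top','scene'):
    im,d,i=snap(n); o=proj(i,P);print(n,o)
    c,r=np.round(o).astype(int)
    if n!='wrist': 
        cv2.circle(im,(c,r),2,(0,0,255),-1); a=proj(i,P+np.array([0,0,33]));cv2.circle(im,tuple(np.round(a).astype(int).tolist()),2,(255,0,0),-1)
        cv2.imwrite(f'pics/{n}3.png',cv2.resize(im[max(0,r-60):r+60,c-80:c+80],None,fx=4.5,fy=4.5,interpolation=cv2.INTER_CUBIC))
    else:
        for rr in range(250,320,6): print(rr,[int(x) for x in d[rr,296:352:4]])
```

```text
[545.30585423 -29.65216169  72.85370996] [-0.86390835  0.60654659 -0.21716574] 0.06564581089578336
wrist [321.79806489 280.00027491]
250 [265, 263, 263, 264, 264, 212, 212, 212, 213, 214, 264, 263, 264, 264]
256 [265, 265, 265, 265, 266, 207, 206, 208, 206, 207, 265, 265, 266, 267]
262 [268, 267, 266, 266, 267, 207, 206, 208, 208, 207, 266, 268, 268, 266]
268 [268, 269, 269, 269, 269, 208, 209, 208, 209, 208, 269, 268, 269, 269]
274 [262, 261, 261, 261, 261, 210, 210, 210, 210, 211, 262, 261, 261, 262]
280 [251, 252, 252, 252, 253, 211, 212, 211, 210, 211, 252, 251, 252, 252]
286 [244, 244, 244, 244, 245, 212, 211, 211, 213, 213, 244, 243, 245, 244]
292 [269, 268, 268, 267, 268, 213, 214, 214, 214, 213, 269, 268, 266, 268]
298 [270, 271, 269, 152, 152, 151, 152, 153, 152, 152, 151, 270, 270, 270]
304 [272, 272, 272, 148, 147, 147, 147, 147, 146, 146, 148, 271, 272, 272]
310 [150, 150, 149, 142, 142, 142, 143, 142, 142, 141, 142, 150, 151, 150]
316 [146, 145, 145, 137, 138, 139, 138, 138, 138, 137, 138, 146, 146, 146]
top [318.47017271 247.38210625]
scene [328.11037951 241.74469887]
```

View pics/scene3.png

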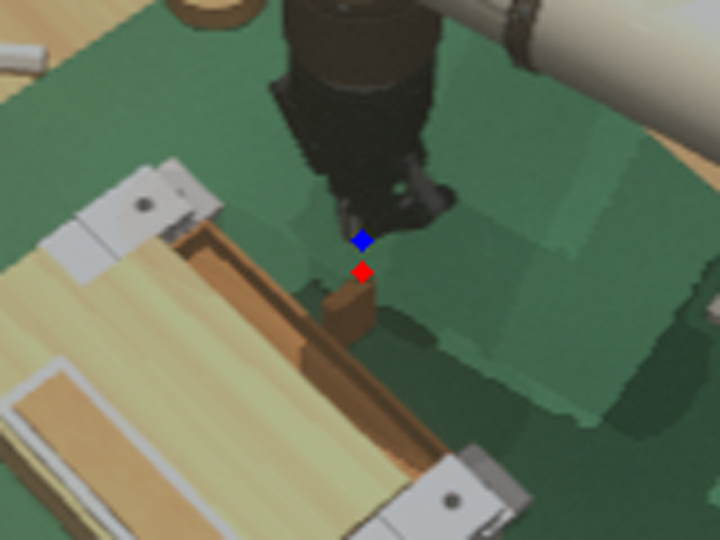

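The fingertips (blue dot = TCP + 33 mm) are indeed 33 mm above the nominal TCP. I'll plan with that offset: reported z = real tip z − 33.

Call:
{"fn": "arm_command", "kwargs": {"rows": [[[0,0,0],[0,0,0]],[[0,0,0],[0,0,0]],[[0,0,0],[0,0,0]],[[0,0,0],[0,0,0]]], "grip": 0.6}}

```text
clock: 4.9
position: [545.2, -29.8, 72.3]
ee_rot: [-0.005, 1.0, -0.0, -0.0]
contact_force: [0.7, -0.3, -0.0]
gripper_width: 51.2
grasp_force: 0.0
```

Call:
{"fn": "arm_command", "kwargs": {"rows": [[[0,0,0.08],[0,0,0]],[[0,0,0.16],[0,0,0]],[[0,0,0.24],[0,0,0]],[[0,0,0.324],[0,0,0]],[[0,0,0.324],[0,0,0]]]}}

```text
clock: 5.4
position: [542.9, -30.2, -11.1]
ee_rot: [-0.005, 1.0, -0.001, -0.003]
contact_force: [-0.2, 0.1, 0.4]
gripper_width: 51.2
grasp_force: 0.0
```

Call:
{"fn": "arm_command", "kwargs": {"rows": [[[0,0,0],[0,0,0]],[[0,0,0],[0,0,0]],[[0,0,0],[0,0,0]],[[0,0,0],[0,0,0]],[[0,0,0],[0,0,0]]], "grip": 0}}

```text
clock: 5.9
position: [546.4, -29.4, -7.1]
ee_rot: [-0.005, 1.0, 0.0, 0.001]
contact_force: [-0.8, 1.2, 6.5]
gripper_width: 11.2
grasp_force: 59.8
```

Tab gripped. Pulling the drawer about 80 mm.

Call:
{"fn": "arm_command", "kwargs": {"rows": [[[0.07,0,0],[0,0,0]],[[0.14,0,0],[0,0,0]],[[0.21,0,0],[0,0,0]],[[0.28,0,0],[0,0,0]],[[0.315,0,0],[0,0,0]]]}}

```text
clock: 6.4
position: [467.6, -30.1, -7.2]
ee_rot: [-0.005, 1.0, 0.0, 0.002]
contact_force: [2.3, 1.1, 4.2]
gripper_width: 10.8
grasp_force: 60.8
```

Call:
{"fn": "arm_command", "kwargs": {"rows": [[[0,0,0],[0,0,0]],[[0,0,0],[0,0,0]],[[0,0,0],[0,0,0]]]}}

```text
clock: 6.7
position: [467.6, -30.1, -7.2]
ee_rot: [-0.005, 1.0, 0.0, 0.001]
contact_force: [-1.5, 2.5, 8.9]
gripper_width: 11.1
grasp_force: 61.7
```

Call:
{"fn": "arm_command", "kwargs": {"rows": [[[0,0,0],[0,0,0]],[[0,0,0],[0,0,0]],[[0,0,0],[0,0,0]],[[0,0,0],[0,0,0]]], "grip": 0.6}}

```text
clock: 7.1
position: [466.1, -30.8, -8.8]
ee_rot: [-0.005, 1.0, -0.0, -0.0]
contact_force: [-0.1, -0.1, 0.9]
gripper_width: 51.3
grasp_force: 0.0
```

Call:
{"fn": "arm_command", "kwargs": {"rows": [[[0,0,-0.2],[0,0,0]],[[0,0,-0.4],[0,0,0]],[[0,0,-0.6],[0,0,0]],[[0,0,-0.8],[0,0,0]],[[0,0,-0.9],[0,0,0]]]}}

```text
clock: 7.6
position: [468.2, -30.6, 221.3]
ee_rot: [-0.005, 1.0, 0.0, 0.004]
contact_force: [1.5, -0.3, -0.4]
gripper_width: 51.6
grasp_force: 0.0
```

Run:
```python
from h import *
s=arm.read_state();print(s['clock'],s['position'])
im,d,i=snap('wrist');cv2.imwrite('pics/w4.png',im)
t,_,ti=snap('top')
for w in whites(t,ti,10,40): print(w)
```

```text
7.6 [468.19327068 -30.55242629 221.30342388]
(476.5, -430.0, -0.547, 85, 17, [484.0, 276.0])
(480.2, 429.8, 0.141, 85, 17, [133.0, 277.0])
(595.7, -344.1, -0.796, 85, 15, [447.0, 228.0])
```

View pics/w4.png

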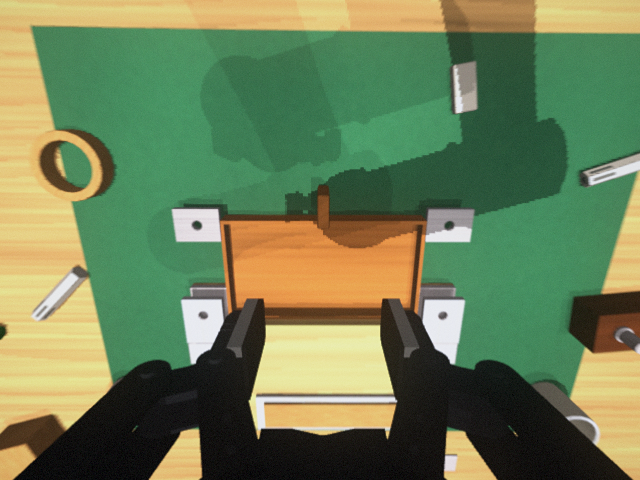

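The drawer is about 100 mm open: interior x ≈ 496–608, y ≈ −136…76, floor centre ≈ (552,−30). Now marker A at (438,289).

Run:
```python
from h import *
i=arm.camera_info('wrist')
for n,p,z in (('clL',(442.5,315),42),('clR',(203,315),42),('eL',(449,225.5),28),('eR',(197,225.5),28),('boardL',(330,323),46),('rimF',(270,216),27),('tabtop',(323,226),56),('tabtop',(323,197),56)): print(n,at_z(i,p,z).round(1))
plan([((437.7,288.7,150),-1.197)])
```

```text
clL [598.8 106.9  42. ]
clR [ 601.2 -163.2   42. ]
eL [497.4 106.   28. ]
eR [ 500.  -163.8   28. ]
boardL [607.9 -20.   46. ]
rimF [488.9 -85.4  27. ]
tabtop [490.4 -29.1  56. ]
tabtop [461.1 -29.4  56. ]
-> [453. 129. 185.] sh [0.057, 0.638, 0.142] turn [0.0011, 0.0012, 0.1921] rows>=5
-> [438. 289. 150.] sh [0.409, 0.494, 0.141] turn [0.0011, 0.0012, 0.1921] rows>=5
```

Call:
{"fn": "arm_command", "kwargs": {"rows": [[[0.057,0.638,0.142],[0,0,0.192]],[[0.057,0.638,0.142],[0,0,0.192]],[[0.057,0.638,0.142],[0,0,0.192]],[[0.057,0.638,0.142],[0,0,0.192]],[[0.057,0.638,0.142],[0,0,0.192]]]}}

```text
clock: 8.2
position: [449.1, 131.1, 178.5]
ee_rot: [0.292, 0.956, -0.001, -0.002]
contact_force: [0.3, -0.1, 0.2]
gripper_width: 51.3
grasp_force: 0.0
```

Call:
{"fn": "arm_command", "kwargs": {"rows": [[[0.409,0.494,0.141],[0,0,0.192]],[[0.409,0.494,0.141],[0,0,0.192]],[[0.409,0.494,0.141],[0,0,0.192]],[[0.409,0.494,0.141],[0,0,0.192]],[[0.409,0.494,0.141],[0,0,0.192]]]}}

```text
clock: 8.7
position: [480.0, 209.9, 120.7]
ee_rot: [0.487, 0.869, 0.045, -0.069]
contact_force: [-0.8, -0.7, -1.7]
gripper_width: 51.5
grasp_force: 0.0
```

Run:
```python
from h import *
s=arm.read_state();print(s['clock'],s['position'])
im,d,i=snap('wrist');cv2.imwrite('pics/w5.png',im)
for w in whites(im,i,8,200): print(w)
t,_,ti=snap('top')
for w in whites(t,ti,10,40): print('top',w)
plan([((437.7,288.7,-29),-1.197)])
```

```text
8.7 [480.02396425 209.89379434 120.69767309]
(435.1, 289.1, -1.231, 87, 19, [325.0, 131.0])
(492.5, 433.2, 0.157, 61, 19, [489.0, 10.0])
top (3.6, 245.9, 1.57, 65, 16, [207.0, 477.0])
top (476.7, -429.7, -0.539, 85, 17, [484.0, 276.0])
top (595.7, -344.1, -0.796, 85, 15, [447.0, 228.0])
-> [438. 289. -29.] sh [0.259, 0.02, 0.651] turn [-0.0015, -0.0519, 0.0557] rows>=4
```

Run:
```python
from h import *
s=arm.read_state();print(s['joints'].round(2),s['joint_vel'].round(2))
plan([((437,288.9,100),-1.215)])
```

```text
[ 0.61  0.3  -0.27 -0.19 -0.99 -3.1 ] [ 0.02 -0.04  0.02  0.03 -0.01  0.  ]
-> [437. 289. 100.] sh [0.345, 0.023, 0.142] turn [-0.002, -0.0519, 0.0614] rows>=3
```

Joint 6 hit its limit, since yaw = q1+q6+π/2. I'll pick marker A with the half-turned grasp (yaw 1.93) and make the planner track that yaw.

```bash
cat >> h.py <<'E'
def plan(wps, step=225):
    """waypoints [(p,yaw)] ; yaw continuous = q1+q6+pi/2"""
    s=arm.read_state(); P=np.array(s['position']); Rc=R.from_quat(s['ee_rot']); y0=s['joints'][0]+s['joints'][5]+np.pi/2
    B=R.from_quat([0,1,0,0]); first=True
    for p,yaw in wps:
        p=np.array(p,float); yaw=y0 if yaw is None else yaw
        print('   q6 at end %.2f'%(yaw-np.arctan2(p[1],p[0])-np.pi/2))
        n=max(1,int(np.ceil(np.linalg.norm(p-P)/step)),int(np.ceil(abs(yaw-y0)/np.radians(41)))); d0=(p-P)/n
        for k in range(n):
            yk=y0+(yaw-y0)*(k+1)/n; Rn=R.from_euler('z',yk)*B
            rv=(Rc.inv()*Rn).as_rotvec(); sh=Rc.inv().apply(d0)/250
            print('->',np.round(P+d0,0),round(yk,2),'sh',np.round(sh,3).tolist(),'turn',np.round(rv/np.pi,4).tolist(),'rows>=%d'%max(np.ceil(np.linalg.norm(d0)/45),np.ceil(np.degrees(np.linalg.norm(rv))/8)))
            P=P+d0; Rc=Rn
        y0=yaw
E
python3 - <<'E'
from h import *
plan([((437,289,120),1.92)])
E
```

```text
q6 at end -0.24
-> [469. 228. 121.] -0.21 sh [0.09, 0.006, 0.016] turn [0.0239, -0.0477, -0.2587] rows>=6
-> [458. 249. 121.] 0.5 sh [0.058, 0.07, 0.001] turn [0.0, 0.0, -0.2257] rows>=6
-> [448. 269. 120.] 1.21 sh [-0.002, 0.091, 0.001] turn [0.0, 0.0, -0.2257] rows>=6
-> [437. 289. 120.] 1.92 sh [-0.061, 0.068, 0.001] turn [0.0, 0.0, -0.2257] rows>=6
```

Call:
{"fn": "arm_command", "kwargs": {"rows": [[[0.09,0.006,0.016],[0.024,-0.048,-0.22]],[[0.09,0.006,0.016],[0.024,-0.048,-0.22]],[[0.09,0.006,0.016],[0.024,-0.048,-0.22]],[[0.09,0.006,0.016],[0.024,-0.048,-0.22]],[[0.09,0.006,0.016],[0.024,-0.048,-0.22]]]}}

```text
clock: 9.3
position: [469.2, 230.3, 123.6]
ee_rot: [0.159, 0.987, -0.003, -0.0]
contact_force: [-0.0, 0.0, 0.6]
gripper_width: 51.0
grasp_force: 0.0
```

Call:
{"fn": "arm_command", "kwargs": {"rows": [[[0.058,0.07,0],[0,0,-0.226]],[[0.058,0.07,0],[0,0,-0.226]],[[0.058,0.07,0],[0,0,-0.226]],[[0.058,0.07,0],[0,0,-0.226]],[[0.058,0.07,0],[0,0,-0.226]]]}}

```text
clock: 9.8
position: [461.1, 251.4, 123.6]
ee_rot: [-0.194, 0.981, -0.002, -0.002]
contact_force: [0.6, -0.2, 0.2]
gripper_width: 51.5
grasp_force: 0.0
```

Call:
{"fn": "arm_command", "kwargs": {"rows": [[[0,0.09,0],[0,0,-0.226]],[[0,0.09,0],[0,0,-0.226]],[[0,0.09,0],[0,0,-0.226]],[[0,0.09,0],[0,0,-0.226]],[[0,0.09,0],[0,0,-0.226]]]}}

```text
clock: 10.3
position: [452.7, 272.2, 123.6]
ee_rot: [-0.523, 0.852, -0.001, -0.002]
contact_force: [0.4, 1.1, -0.1]
gripper_width: 51.5
grasp_force: 0.0
```

Call:
{"fn": "arm_command", "kwargs": {"rows": [[[-0.06,0.068,0],[0,0,-0.226]],[[-0.06,0.068,0],[0,0,-0.226]],[[-0.06,0.068,0],[0,0,-0.226]],[[-0.06,0.068,0],[0,0,-0.226]],[[-0.06,0.068,0],[0,0,-0.226]]]}}

```text
clock: 10.8
position: [444.5, 293.3, 123.5]
ee_rot: [0.787, -0.617, 0.0, 0.002]
contact_force: [0.5, 0.1, 0.2]
gripper_width: 51.2
grasp_force: 0.0
```

Run:
```python
from h import *
s=arm.read_state();print(s['clock'],s['position'],s['ee_rot'])
im,d,i=snap('wrist')
ws=whites(im,i,8,200)
for w in ws: print(w)
plan([((ws[0][0],ws[0][1],40),ws[0][2]%np.pi),((ws[0][0],ws[0][1],-29),ws[0][2]%np.pi),((437,289,120),1.92),((552,-54,120),3.15),((552,-54,-20),3.15)])
```

```text
10.8 [444.48138891 293.28769802 123.51199028] [ 7.86648862e-01 -6.17396581e-01  2.61402306e-04  2.22761454e-03]
(434.1, 290.5, -1.211, 87, 19, [334.0, 216.0])
   q6 at end -0.23
-> [434. 290.  40.] 1.93 sh [-0.0, 0.042, 0.334] turn [0.0011, -0.0009, -0.0375] rows>=2
   q6 at end -0.23
-> [434. 290. -29.] 1.93 sh [0.0, 0.0, 0.276] turn [0.0, 0.0, 0.0] rows>=2
   q6 at end -0.24
-> [437. 289. 120.] 1.92 sh [0.01, -0.009, -0.596] turn [0.0, 0.0, 0.0034] rows>=4
   q6 at end 1.68
-> [494. 118. 120.] 2.54 sh [0.723, 0.019, 0.0] turn [0.0, 0.0, -0.1958] rows>=5
-> [552. -54. 120.] 3.15 sh [0.58, 0.432, 0.0] turn [-0.0, 0.0, -0.1958] rows>=5
   q6 at end 1.68
-> [552. -54. -20.] 3.15 sh [0.0, 0.0, 0.56] turn [0.0, 0.0, 0.0] rows>=4
```

Call:
{"fn": "arm_command", "kwargs": {"rows": [[[0,0.04,0.15],[0,0,-0.038]],[[0,0.04,0.334],[0,0,-0.038]],[[0,0.04,0.334],[0,0,-0.038]],[[0,0.04,0.334],[0,0,-0.038]]]}}

```text
clock: 11.25
position: [435.1, 291.0, 40.1]
ee_rot: [0.82, -0.572, 0.0, 0.003]
contact_force: [0.1, 0.1, 0.2]
gripper_width: 51.5
grasp_force: 0.0
```

Call:
{"fn": "arm_command", "kwargs": {"rows": [[[0,0,0.1],[0,0,0]],[[0,0,0.19],[0,0,0]],[[0,0,0.275],[0,0,0]],[[0,0,0.275],[0,0,0]]]}}

```text
clock: 11.65
position: [434.9, 290.9, -29.0]
ee_rot: [0.82, -0.572, -0.0, 0.003]
contact_force: [0.1, -0.1, -0.2]
gripper_width: 51.5
grasp_force: 0.0
```

Call:
{"fn": "arm_command", "kwargs": {"rows": [[[0,0,0],[0,0,0]],[[0,0,0],[0,0,0]],[[0,0,0],[0,0,0]],[[0,0,0],[0,0,0]],[[0,0,0],[0,0,0]]], "grip": 0}}

```text
clock: 12.15
position: [435.9, 292.2, -26.9]
ee_rot: [0.82, -0.572, 0.0, 0.0]
contact_force: [-1.3, -0.3, 6.4]
gripper_width: 15.4
grasp_force: 58.5
```

Call:
{"fn": "arm_command", "kwargs": {"rows": [[[0,0,-0.2],[0,0,0]],[[0,0,-0.4],[0,0,0]],[[0,0,-0.55],[0,0,0]],[[0,0,-0.55],[0,0,0]]]}}

```text
clock: 12.55
position: [438.5, 294.7, 115.7]
ee_rot: [0.821, -0.572, 0.001, -0.005]
contact_force: [-0.0, -0.0, 0.2]
gripper_width: 15.4
grasp_force: 59.1
```

Run:
```python
from h import *
s=arm.read_state();print(s['clock'],s['position'],s['ee_rot'])
plan([((552,42,110),3.15),((552,42,-20.5),3.15)])
```

```text
12.55 [438.54869689 294.66107493 115.69815753] [ 0.82057946 -0.5715081   0.00109933 -0.00516019]
   q6 at end 1.50
-> [495. 168. 113.] 2.54 sh [0.553, -0.038, 0.009] turn [-0.0034, 0.0003, -0.1948] rows>=5
-> [552.  42. 110.] 3.15 sh [0.474, 0.287, 0.011] turn [-0.0, 0.0, -0.1952] rows>=5
   q6 at end 1.50
-> [552.  42. -20.] 3.15 sh [0.0, 0.0, 0.522] turn [0.0, 0.0, 0.0] rows>=3
```

Call:
{"fn": "arm_command", "kwargs": {"rows": [[[0.553,-0.038,0.009],[-0.003,0,-0.195]],[[0.553,-0.038,0.009],[-0.003,0,-0.195]],[[0.553,-0.038,0.009],[-0.003,0,-0.195]],[[0.553,-0.038,0.009],[-0.003,0,-0.195]],[[0.553,-0.038,0.009],[-0.003,0,-0.195]]]}}

```text
clock: 13.05
position: [492.2, 163.1, 106.6]
ee_rot: [0.955, -0.298, -0.004, 0.006]
contact_force: [-0.6, -0.4, -0.8]
gripper_width: 15.1
grasp_force: 59.1
```

Call:
{"fn": "arm_command", "kwargs": {"rows": [[[0.474,0.287,0.01],[0,0,-0.195]],[[0.474,0.287,0.01],[0,0,-0.195]],[[0.474,0.287,0.01],[0,0,-0.195]],[[0.474,0.287,0.01],[0,0,-0.195]],[[0.474,0.287,0.01],[0,0,-0.195]]]}}

```text
clock: 13.55
position: [548.6, 36.5, 104.4]
ee_rot: [1.0, 0.004, -0.005, 0.005]
contact_force: [-0.4, 0.5, -1.0]
gripper_width: 15.6
grasp_force: 59.1
```

Call:
{"fn": "arm_command", "kwargs": {"rows": [[[0,0,0],[0,0,0]],[[0,0,0],[0,0,0]]]}}

```text
clock: 13.75
position: [548.3, 38.4, 104.6]
ee_rot: [1.0, 0.003, -0.005, 0.005]
contact_force: [0.9, 0.4, -0.2]
gripper_width: 15.2
grasp_force: 59.1
```

Run:
```python
from h import *
s=arm.read_state();print(s['clock'],s['position'],s['ee_rot'],s['gripper_width'])
plan([((552,42,30),3.15),((552,42,-20),3.15)])
```

```text
13.75 [548.30402365  38.41051537 104.59032363] [ 0.9999721   0.00297132 -0.0050906   0.00458789] 15.216231301341136
   q6 at end 1.50
-> [552.  42.  30.] 3.15 sh [0.018, -0.017, 0.298] turn [0.0029, 0.0033, -0.0008] rows>=2
   q6 at end 1.50
-> [552.  42. -20.] 3.15 sh [0.0, 0.0, 0.2] turn [0.0, 0.0, 0.0] rows>=2
```

Call:
{"fn": "arm_command", "kwargs": {"rows": [[[0.018,-0.017,0.15],[0.003,0.003,0]],[[0.018,-0.017,0.298],[0.003,0.003,0]],[[0.018,-0.017,0.298],[0.003,0.003,0]],[[0.018,-0.017,0.298],[0.003,0.003,0]]]}}

```text
clock: 14.15
position: [552.3, 42.2, 30.1]
ee_rot: [1.0, 0.004, -0.001, 0.0]
contact_force: [-0.2, 0.5, 0.3]
gripper_width: 15.3
grasp_force: 59.1
```

Call:
{"fn": "arm_command", "kwargs": {"rows": [[[0,0,0.08],[0,0,0]],[[0,0,0.14],[0,0,0]],[[0,0,0.18],[0,0,0]],[[0,0,0.198],[0,0,0]],[[0,0,0.198],[0,0,0]]]}}

```text
clock: 14.65
position: [552.6, 42.2, -19.2]
ee_rot: [1.0, 0.004, -0.0, -0.0]
contact_force: [-0.1, -0.6, 0.1]
gripper_width: 15.2
grasp_force: 59.1
```

Call:
{"fn": "arm_command", "kwargs": {"rows": [[[0,0,0],[0,0,0]],[[0,0,0],[0,0,0]],[[0,0,0],[0,0,0]],[[0,0,0],[0,0,0]]], "grip": 0.34}}

```text
clock: 15.05
position: [552.3, 42.1, -19.4]
ee_rot: [1.0, 0.004, -0.0, -0.0]
contact_force: [-0.1, 0.1, 1.4]
gripper_width: 29.3
grasp_force: 0.0
```

Call:
{"fn": "arm_command", "kwargs": {"rows": [[[0,0,-0.2],[0,0,0]],[[0,0,-0.4],[0,0,0]],[[0,0,-0.56],[0,0,0]],[[0,0,-0.56],[0,0,0]]]}}

```text
clock: 15.45
position: [556.6, 43.0, 127.1]
ee_rot: [1.0, 0.004, 0.006, -0.002]
contact_force: [0.3, -0.8, -0.2]
gripper_width: 29.3
grasp_force: 0.0
```

Run:
```python
from h import *
s=arm.read_state();print(s['clock'],s['position'],s['ee_rot'],s['gripper_width'])
t,_,ti=snap('top')
for w in whites(t,ti,10,40): print('top',w)
plan([((480,430,120),3.283)])
```

```text
15.45 [556.59285472  42.96971572 127.14269375] [ 0.99996999  0.00428474  0.00624025 -0.00164756] 29.26984000709756
top (476.5, -430.0, -0.547, 85, 17, [484.0, 276.0])
top (480.2, 429.8, 0.141, 85, 17, [133.0, 277.0])
top (595.7, -344.1, -0.796, 85, 15, [447.0, 228.0])
   q6 at end 0.98
-> [517. 236. 122.] 3.22 sh [-0.143, -0.776, 0.009] turn [-0.0008, -0.002, -0.0213] rows>=5
-> [480. 430. 120.] 3.28 sh [-0.09, -0.784, 0.008] turn [0.0, 0.0, -0.0213] rows>=5
```

Call:
{"fn": "arm_command", "kwargs": {"rows": [[[-0.143,-0.776,0],[0,0,-0.021]],[[-0.143,-0.776,0],[0,0,-0.021]],[[-0.143,-0.776,0],[0,0,-0.021]],[[-0.143,-0.776,0],[0,0,-0.021]],[[-0.143,-0.776,0],[0,0,-0.021]]], "grip": 0.6}}

```text
clock: 16.0
position: [513.8, 240.1, 118.9]
ee_rot: [0.999, 0.04, -0.001, 0.0]
contact_force: [-0.2, -0.5, 0.7]
gripper_width: 51.4
grasp_force: 0.0
```

Call:
{"fn": "arm_command", "kwargs": {"rows": [[[-0.09,-0.784,0],[0,0,-0.021]],[[-0.09,-0.784,0],[0,0,-0.021]],[[-0.09,-0.784,0],[0,0,-0.021]],[[-0.09,-0.784,0],[0,0,-0.021]],[[-0.09,-0.784,0],[0,0,-0.021]]]}}

```text
clock: 16.5
position: [476.9, 433.7, 118.3]
ee_rot: [0.997, 0.072, -0.001, 0.0]
contact_force: [-0.3, 0.4, -0.2]
gripper_width: 51.0
grasp_force: 0.0
```

Call:
{"fn": "arm_command", "kwargs": {"rows": [[[0,0,0],[0,0,0]],[[0,0,0],[0,0,0]]]}}

```text
clock: 16.7
position: [478.1, 428.0, 119.3]
ee_rot: [0.998, 0.069, -0.001, 0.001]
contact_force: [-0.3, -0.1, 0.5]
gripper_width: 51.4
grasp_force: 0.0
```

Run:
```python
from h import *
s=arm.read_state();print(s['clock'],s['position'],s['ee_rot'],s['gripper_width'])
im,d,i=snap('wrist')
ws=whites(im,i,8,200)
for w in ws: print(w)
w=min(ws,key=lambda w:np.hypot(w[0]-480,w[1]-430)); y=np.pi+w[2]
plan([((w[0],w[1],40),y),((w[0],w[1],-29),y)])
```

```text
16.7 [478.05527127 427.97696127 119.27493284] [ 9.97613205e-01  6.90288192e-02 -1.47364141e-03  8.62375167e-04] 51.42475384730718
(474.0, 430.8, 0.144, 86, 17, [319.0, 225.0])
   q6 at end 0.98
-> [474. 431.  40.] 3.29 sh [-0.015, -0.015, 0.319] turn [0.0003, 0.0008, -0.002] rows>=2
   q6 at end 0.98
-> [474. 431. -29.] 3.29 sh [0.0, 0.0, 0.276] turn [0.0, 0.0, 0.0] rows>=2
```

Call:
{"fn": "arm_command", "kwargs": {"rows": [[[-0.01,-0.013,0.15],[0,0,0]],[[-0.01,-0.013,0.319],[0,0,0]],[[-0.01,-0.013,0.319],[0,0,0]],[[-0.01,-0.013,0.319],[0,0,0]]]}}

```text
clock: 17.15
position: [476.0, 431.3, 40.9]
ee_rot: [0.998, 0.069, -0.001, 0.001]
contact_force: [0.2, 1.6, 0.6]
gripper_width: 51.2
grasp_force: 0.0
```

Call:
{"fn": "arm_command", "kwargs": {"rows": [[[0,0,0.1],[0,0,0]],[[0,0,0.19],[0,0,0]],[[0,0,0.275],[0,0,0]],[[0,0,0.275],[0,0,0]]]}}

```text
clock: 17.55
position: [475.3, 431.7, -28.2]
ee_rot: [0.998, 0.069, -0.001, 0.0]
contact_force: [0.1, -1.2, 0.6]
gripper_width: 51.5
grasp_force: 0.0
```

Call:
{"fn": "arm_command", "kwargs": {"rows": [[[0,0,0],[0,0,0]],[[0,0,0],[0,0,0]],[[0,0,0],[0,0,0]],[[0,0,0],[0,0,0]],[[0,0,0],[0,0,0]]], "grip": 0}}

```text
clock: 18.05
position: [476.4, 433.8, -25.2]
ee_rot: [0.998, 0.07, 0.001, -0.002]
contact_force: [0.3, -0.7, 5.9]
gripper_width: 15.1
grasp_force: 58.6
```

Call:
{"fn": "arm_command", "kwargs": {"rows": [[[0,0,-0.2],[0,0,0]],[[0,0,-0.4],[0,0,0]],[[0,0,-0.55],[0,0,0]],[[0,0,-0.55],[0,0,0]],[[0,0,-0.55],[0,0,0]]]}}

```text
clock: 18.55
position: [475.5, 432.9, 111.3]
ee_rot: [0.998, 0.069, 0.0, -0.002]
contact_force: [-0.3, -0.7, -0.6]
gripper_width: 15.1
grasp_force: 59.1
```

Run:
```python
from h import *
s=arm.read_state();print(s['clock'],s['position'],s['ee_rot'])
plan([((552,-6,110),3.15)])
```

```text
18.55 [475.47069227 432.92641756 111.3203071 ] [ 9.97586537e-01  6.94127118e-02  3.22505141e-04 -1.69516972e-03]
   q6 at end 1.59
-> [514. 213. 111.] 3.22 sh [0.03, 0.891, -0.0] turn [-0.0011, -0.0002, 0.0206] rows>=5
-> [552.  -6. 110.] 3.15 sh [0.088, 0.887, 0.003] turn [0.0, 0.0, 0.0209] rows>=5
```

Call:
{"fn": "arm_command", "kwargs": {"rows": [[[0.03,0.89,0],[0,0,0.021]],[[0.03,0.89,0],[0,0,0.021]],[[0.03,0.89,0],[0,0,0.021]],[[0.03,0.89,0],[0,0,0.021]],[[0.03,0.89,0],[0,0,0.021]]]}}

```text
clock: 19.05
position: [512.1, 208.7, 107.6]
ee_rot: [0.999, 0.035, -0.003, 0.001]
contact_force: [-0.2, 0.3, -0.1]
gripper_width: 15.1
grasp_force: 59.1
```

Call:
{"fn": "arm_command", "kwargs": {"rows": [[[0.088,0.887,0],[0,0,0.021]],[[0.088,0.887,0],[0,0,0.021]],[[0.088,0.887,0],[0,0,0.021]],[[0.088,0.887,0],[0,0,0.021]],[[0.088,0.887,0],[0,0,0.021]]]}}

```text
clock: 19.55
position: [550.4, -10.1, 107.5]
ee_rot: [1.0, 0.002, -0.003, 0.0]
contact_force: [0.1, 0.7, 0.0]
gripper_width: 14.9
grasp_force: 59.1
```

Call:
{"fn": "arm_command", "kwargs": {"rows": [[[0,0,0],[0,0,0]],[[0,0,0],[0,0,0]],[[0,0,0],[0,0,0]]]}}

```text
clock: 19.85
position: [551.2, -5.7, 108.5]
ee_rot: [1.0, 0.004, -0.001, 0.0]
contact_force: [0.5, 0.0, -0.2]
gripper_width: 15.2
grasp_force: 59.1
```

Run:
```python
from h import *
s=arm.read_state();print(s['clock'],s['position'],s['ee_rot'],s['gripper_width'])
plan([((552,-6,30),3.15),((552,-6,-18.5),3.15)])
```

```text
19.85 [551.22604157  -5.69802599 108.48304801] [ 9.99990596e-01  4.11886830e-03 -1.35753686e-03  2.84614978e-05] 15.212771486175775
   q6 at end 1.59
-> [552.  -6.  30.] 3.15 sh [0.004, 0.001, 0.314] turn [0.0, 0.0009, -0.0001] rows>=2
   q6 at end 1.59
-> [552.  -6. -18.] 3.15 sh [0.0, 0.0, 0.194] turn [0.0, 0.0, 0.0] rows>=2
```

Call:
{"fn": "arm_command", "kwargs": {"rows": [[[0,0,0.15],[0,0,0]],[[0,0,0.312],[0,0,0]],[[0,0,0.312],[0,0,0]],[[0,0,0.312],[0,0,0]]]}}

```text
clock: 20.25
position: [551.8, -5.6, 31.3]
ee_rot: [1.0, 0.005, -0.001, 0.0]
contact_force: [0.6, 0.3, 0.2]
gripper_width: 14.9
grasp_force: 59.1
```

Call:
{"fn": "arm_command", "kwargs": {"rows": [[[0,0,0.08],[0,0,0]],[[0,0,0.14],[0,0,0]],[[0,0,0.18],[0,0,0]],[[0,0,0.195],[0,0,0]],[[0,0,0.195],[0,0,0]]]}}

```text
clock: 20.75
position: [552.3, -6.1, -16.8]
ee_rot: [1.0, 0.004, 0.0, -0.0]
contact_force: [0.2, -0.4, -0.7]
gripper_width: 15.1
grasp_force: 59.1
```

Call:
{"fn": "arm_command", "kwargs": {"rows": [[[0,0,0],[0,0,0]],[[0,0,0],[0,0,0]],[[0,0,0],[0,0,0]],[[0,0,0],[0,0,0]]], "grip": 0.34}}

```text
clock: 21.15
position: [551.9, -6.4, -17.1]
ee_rot: [1.0, 0.004, -0.0, -0.0]
contact_force: [0.4, -0.0, 0.6]
gripper_width: 29.5
grasp_force: 0.0
```

Call:
{"fn": "arm_command", "kwargs": {"rows": [[[0,0,-0.2],[0,0,0]],[[0,0,-0.4],[0,0,0]],[[0,0,-0.56],[0,0,0]],[[0,0,-0.56],[0,0,0]],[[0,0,-0.56],[0,0,0]]]}}

```text
clock: 21.65
position: [552.1, -6.3, 123.7]
ee_rot: [1.0, 0.003, 0.001, -0.001]
contact_force: [-0.1, 0.0, -0.3]
gripper_width: 29.0
grasp_force: 0.0
```

Run:
```python
from h import *
s=arm.read_state();print(s['clock'],s['position'],s['ee_rot'],s['gripper_width'])
t,_,ti=snap('top')
for w in whites(t,ti,10,40): print('top',w)
plan([((595,-344,120),2.346)])
```

```text
21.65 [552.12068298  -6.26084603 123.6761176 ] [ 9.99993614e-01  3.44228086e-03  7.07673098e-04 -6.49063794e-04] 28.9998586520734
top (476.5, -429.9, -0.538, 85, 17, [484.0, 276.0])
top (595.7, -344.1, -0.796, 85, 15, [447.0, 228.0])
   q6 at end 1.30
-> [ 573. -175.  121.] 2.75 sh [0.083, 0.676, 0.004] turn [-0.0, 0.0006, 0.1276] rows>=4
-> [ 595. -344.  120.] 2.35 sh [0.34, 0.59, 0.004] turn [0.0, 0.0, 0.1278] rows>=4
```

Call:
{"fn": "arm_command", "kwargs": {"rows": [[[0.083,0.676,0],[0,0,0.128]],[[0.083,0.676,0],[0,0,0.128]],[[0.083,0.676,0],[0,0,0.128]],[[0.083,0.676,0],[0,0,0.128]],[[0.083,0.676,0],[0,0,0.128]]], "grip": 0.6}}

```text
clock: 22.2
position: [572.5, -178.0, 119.8]
ee_rot: [0.98, -0.198, -0.003, 0.0]
contact_force: [-0.2, 0.4, 0.4]
gripper_width: 51.1
grasp_force: 0.0
```

Call:
{"fn": "arm_command", "kwargs": {"rows": [[[0.34,0.59,0],[0,0,0.128]],[[0.34,0.59,0],[0,0,0.128]],[[0.34,0.59,0],[0,0,0.128]],[[0.34,0.59,0],[0,0,0.128]],[[0.34,0.59,0],[0,0,0.128]]]}}

```text
clock: 22.7
position: [594.5, -345.9, 119.6]
ee_rot: [0.921, -0.389, -0.002, 0.0]
contact_force: [-0.6, -0.2, -0.8]
gripper_width: 51.3
grasp_force: 0.0
```

Call:
{"fn": "arm_command", "kwargs": {"rows": [[[0,0,0],[0,0,0]],[[0,0,0],[0,0,0]],[[0,0,0],[0,0,0]]]}}

```text
clock: 23.0
position: [595.6, -342.5, 122.4]
ee_rot: [0.922, -0.387, -0.001, 0.0]
contact_force: [0.1, 0.8, 0.0]
gripper_width: 51.3
grasp_force: 0.0
```

Run:
```python
from h import *
s=arm.read_state();print(s['clock'],s['position'],s['ee_rot'],s['gripper_width'])
im,d,i=snap('wrist');cv2.imwrite('pics/w7.png',im)
ws=whites(im,i,8,200)
for w in ws: print(w)
w=min(ws,key=lambda w:np.hypot(w[0]-595,w[1]+344)); y=np.pi+w[2]
plan([((w[0],w[1],40),y),((w[0],w[1],-28),y)])
```

```text
23.0 [ 595.64225783 -342.54465294  122.38582123] [ 9.22041203e-01 -3.87090837e-01 -8.26538160e-04  1.42983535e-04] 51.31561698103163
(469.2, -427.4, -0.541, 90, 18, [496.0, 247.0])
(597.3, -348.8, -0.836, 69, 18, [325.0, 205.0])
   q6 at end 1.26
-> [ 597. -349.   40.] 2.31 sh [0.022, 0.012, 0.33] turn [0.0002, 0.0003, 0.013] rows>=2
   q6 at end 1.26
-> [ 597. -349.  -28.] 2.31 sh [0.0, 0.0, 0.272] turn [0.0, 0.0, 0.0] rows>=2
```

Call:
{"fn": "arm_command", "kwargs": {"rows": [[[0.012,0.01,0.15],[0,0,0.01]],[[0.012,0.01,0.33],[0,0,0.01]],[[0.012,0.01,0.33],[0,0,0.01]],[[0.012,0.01,0.33],[0,0,0.01]]]}}

```text
clock: 23.45
position: [595.9, -347.8, 40.2]
ee_rot: [0.916, -0.402, -0.001, 0.001]
contact_force: [0.2, 0.4, 1.0]
gripper_width: 51.2
grasp_force: 0.0
```

Call:
{"fn": "arm_command", "kwargs": {"rows": [[[0,0,0.1],[0,0,0]],[[0,0,0.19],[0,0,0]],[[0,0,0.272],[0,0,0]],[[0,0,0.272],[0,0,0]]]}}

```text
clock: 23.85
position: [595.6, -347.7, -28.0]
ee_rot: [0.916, -0.402, -0.001, 0.0]
contact_force: [-1.1, 0.2, -0.2]
gripper_width: 51.2
grasp_force: 0.0
```

Call:
{"fn": "arm_command", "kwargs": {"rows": [[[0,0,0],[0,0,0]],[[0,0,0],[0,0,0]],[[0,0,0],[0,0,0]],[[0,0,0],[0,0,0]],[[0,0,0],[0,0,0]]], "grip": 0}}

```text
clock: 24.35
position: [597.6, -348.7, -25.0]
ee_rot: [0.916, -0.402, 0.002, 0.0]
contact_force: [-0.1, 1.1, 6.4]
gripper_width: 14.8
grasp_force: 58.6
```

Call:
{"fn": "arm_command", "kwargs": {"rows": [[[0,0,-0.2],[0,0,0]],[[0,0,-0.4],[0,0,0]],[[0,0,-0.55],[0,0,0]],[[0,0,-0.55],[0,0,0]],[[0,0,-0.55],[0,0,0]]]}}

```text
clock: 24.85
position: [596.4, -348.1, 111.5]
ee_rot: [0.915, -0.403, 0.001, -0.0]
contact_force: [0.2, 0.7, -1.6]
gripper_width: 14.8
grasp_force: 59.0
```

Run:
```python
from h import *
s=arm.read_state();print(s['clock'],s['position'],s['ee_rot'])
im,d,i=snap('wrist');cv2.imwrite('pics/w8.png',im)
plan([((552,-54,110),3.15)])
```

```text
24.85 [ 596.40986827 -348.10100731  111.52512465] [ 9.15394335e-01 -4.02556294e-01  1.25858435e-03 -2.39538363e-04]
   q6 at end 1.68
-> [ 574. -201.  110.] 2.73 sh [-0.492, -0.333, -0.0] turn [-0.0, 0.0004, -0.1333] rows>=4
-> [552. -54. 110.] 3.15 sh [-0.314, -0.504, -0.001] turn [-0.0, 0.0, -0.1332] rows>=4
```

View pics/w8.png

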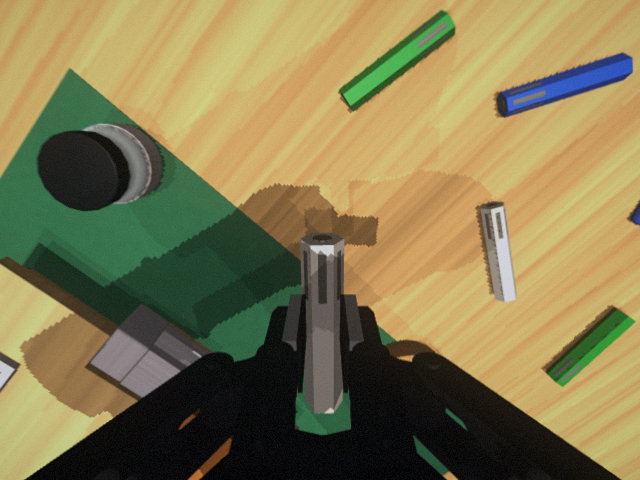

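Marker C is held (from (322,240) to (322,412)), about 6–9 mm off centre toward tool −x. I'll place it with TCP x = 558.

Call:
{"fn": "arm_command", "kwargs": {"rows": [[[-0.492,-0.333,0],[0,0,-0.133]],[[-0.492,-0.333,0],[0,0,-0.133]],[[-0.492,-0.333,0],[0,0,-0.133]],[[-0.492,-0.333,0],[0,0,-0.133]],[[-0.492,-0.333,0],[0,0,-0.133]]]}}

```text
clock: 25.4
position: [573.2, -199.8, 108.3]
ee_rot: [0.979, -0.203, -0.002, 0.0]
contact_force: [0.6, -0.9, 0.1]
gripper_width: 15.2
grasp_force: 59.0
```

Call:
{"fn": "arm_command", "kwargs": {"rows": [[[-0.314,-0.504,0],[0,0,-0.133]],[[-0.314,-0.504,0],[0,0,-0.133]],[[-0.314,-0.504,0],[0,0,-0.133]],[[-0.314,-0.504,0],[0,0,-0.133]],[[-0.314,-0.504,0],[0,0,-0.133]]]}}

```text
clock: 25.9
position: [552.3, -54.3, 108.8]
ee_rot: [1.0, 0.004, -0.001, 0.0]
contact_force: [0.8, -0.8, -0.4]
gripper_width: 15.1
grasp_force: 59.0
```

Call:
{"fn": "arm_command", "kwargs": {"rows": [[[0,0,0],[0,0,0]],[[0,0,0],[0,0,0]],[[0,0,0],[0,0,0]]]}}

```text
clock: 26.2
position: [552.3, -55.6, 109.1]
ee_rot: [1.0, 0.002, -0.001, 0.0]
contact_force: [-0.2, -0.2, 0.5]
gripper_width: 15.0
grasp_force: 59.0
```

Run:
```python
from h import *
s=arm.read_state();print(s['clock'],s['position'],s['ee_rot'],s['gripper_width'])
plan([((558,-54,30),3.15),((558,-54,-18),3.15)])
```

```text
26.2 [552.31220706 -55.62121798 109.14505556] [ 9.99996761e-01  2.38745115e-03 -8.81012186e-04  3.18076269e-05] 15.045266512481124
   q6 at end 1.68
-> [558. -54.  30.] 3.15 sh [0.023, -0.006, 0.317] turn [0.0, 0.0006, -0.0012] rows>=2
   q6 at end 1.68
-> [558. -54. -18.] 3.15 sh [0.0, 0.0, 0.192] turn [0.0, 0.0, 0.0] rows>=2
```

Call:
{"fn": "arm_command", "kwargs": {"rows": [[[0.023,-0.006,0.15],[0,0,0]],[[0.023,-0.006,0.317],[0,0,0]],[[0.023,-0.006,0.317],[0,0,0]],[[0.023,-0.006,0.317],[0,0,0]]]}}

```text
clock: 26.6
position: [558.1, -53.5, 30.3]
ee_rot: [1.0, 0.003, -0.001, 0.0]
contact_force: [0.1, 0.1, 0.1]
gripper_width: 14.8
grasp_force: 59.0
```

Call:
{"fn": "arm_command", "kwargs": {"rows": [[[0,0,0.08],[0,0,0]],[[0,0,0.14],[0,0,0]],[[0,0,0.18],[0,0,0]],[[0,0,0.193],[0,0,0]],[[0,0,0.193],[0,0,0]]]}}

```text
clock: 27.1
position: [558.7, -52.7, -17.1]
ee_rot: [1.0, 0.004, 0.0, -0.0]
contact_force: [-0.2, -0.1, -0.4]
gripper_width: 15.0
grasp_force: 59.0
```

Call:
{"fn": "arm_command", "kwargs": {"rows": [[[0,0,0],[0,0,0]],[[0,0,0],[0,0,0]],[[0,0,0],[0,0,0]],[[0,0,0],[0,0,0]]], "grip": 0.34}}

```text
clock: 27.5
position: [558.1, -52.7, -17.7]
ee_rot: [1.0, 0.004, -0.0, -0.0]
contact_force: [1.0, -0.8, 0.1]
gripper_width: 28.8
grasp_force: 0.0
```

Call:
{"fn": "arm_command", "kwargs": {"rows": [[[0,0,-0.2],[0,0,0]],[[0,0,-0.4],[0,0,0]],[[0,0,-0.56],[0,0,0]],[[0,0,-0.56],[0,0,0]],[[0,0,-0.56],[0,0,0]]]}}

```text
clock: 28.0
position: [558.4, -52.5, 123.1]
ee_rot: [1.0, 0.004, 0.001, -0.001]
contact_force: [-0.7, -0.8, -1.3]
gripper_width: 28.8
grasp_force: 0.0
```

Run:
```python
from h import *
s=arm.read_state();print(s['clock'],s['position'],s['ee_rot'],s['gripper_width'])
t,_,ti=snap('top')
for w in whites(t,ti,10,40): print('top',w)
plan([((474,-430,120),2.60)])
```

```text
28.0 [558.38098659 -52.50262949 123.14743254] [ 9.99993474e-01  3.50283318e-03  7.14809639e-04 -5.20664517e-04] 28.770888795472544
top (3.7, 314.5, 1.57, 91, 16, [178.0, 477.0])
top (476.7, -429.7, -0.539, 85, 17, [484.0, 276.0])
   q6 at end 1.77
-> [ 516. -241.  121.] 2.87 sh [-0.172, 0.754, 0.003] turn [-0.0001, 0.0006, 0.0872] rows>=5
-> [ 474. -430.  120.] 2.6 sh [0.038, 0.772, 0.003] turn [0.0, 0.0, 0.0874] rows>=5
```

Call:
{"fn": "arm_command", "kwargs": {"rows": [[[-0.172,0.754,0],[0,0,0.087]],[[-0.172,0.754,0],[0,0,0.087]],[[-0.172,0.754,0],[0,0,0.087]],[[-0.172,0.754,0],[0,0,0.087]],[[-0.172,0.754,0],[0,0,0.087]]], "grip": 0.6}}

```text
clock: 28.55
position: [513.7, -245.3, 119.6]
ee_rot: [0.991, -0.136, -0.003, 0.0]
contact_force: [0.1, -0.1, -1.1]
gripper_width: 51.1
grasp_force: 0.0
```

Call:
{"fn": "arm_command", "kwargs": {"rows": [[[0.038,0.772,0],[0,0,0.087]],[[0.038,0.772,0],[0,0,0.087]],[[0.038,0.772,0],[0,0,0.087]],[[0.038,0.772,0],[0,0,0.087]],[[0.038,0.772,0],[0,0,0.087]]]}}

```text
clock: 29.05
position: [472.6, -433.7, 119.2]
ee_rot: [0.963, -0.269, -0.002, -0.0]
contact_force: [-0.4, 0.4, -0.3]
gripper_width: 51.3
grasp_force: 0.0
```

Call:
{"fn": "arm_command", "kwargs": {"rows": [[[0,0,0],[0,0,0]],[[0,0,0],[0,0,0]],[[0,0,0],[0,0,0]]]}}

```text
clock: 29.35
position: [475.3, -428.8, 121.6]
ee_rot: [0.964, -0.265, -0.001, -0.0]
contact_force: [0.8, 0.5, -0.1]
gripper_width: 51.4
grasp_force: 0.0
```

Run:
```python
from h import *
s=arm.read_state();print(s['clock'],s['position'],s['ee_rot'],s['gripper_width'])
im,d,i=snap('wrist');cv2.imwrite('pics/w9.png',im)
ws=whites(im,i,8,200)
for w in ws: print(w)
w=min(ws,key=lambda w:np.hypot(w[0]-475,w[1]+430)); y=np.pi+w[2]
plan([((w[0],w[1],40),y),((w[0],w[1],-28),y)])
```

```text
29.35 [ 475.25701145 -428.76568132  121.6485874 ] [ 9.64120083e-01 -2.65464348e-01 -1.06778888e-03 -6.82122295e-05] 51.35418852276158
(470.8, -427.7, -0.542, 87, 18, [326.0, 216.0])
   q6 at end 1.77
-> [ 471. -428.   40.] 2.6 sh [-0.018, 0.005, 0.328] turn [0.0001, 0.0005, 0.0015] rows>=2
   q6 at end 1.77
-> [ 471. -428.  -28.] 2.6 sh [0.0, 0.0, 0.272] turn [0.0, 0.0, 0.0] rows>=2
```

Call:
{"fn": "arm_command", "kwargs": {"rows": [[[-0.012,0.005,0.15],[0,0,0]],[[-0.012,0.005,0.328],[0,0,0]],[[-0.012,0.005,0.328],[0,0,0]],[[-0.012,0.005,0.328],[0,0,0]]]}}

```text
clock: 29.8
position: [471.9, -429.5, 40.4]
ee_rot: [0.964, -0.266, -0.001, 0.0]
contact_force: [0.8, 0.3, 1.6]
gripper_width: 51.4
grasp_force: 0.0
```

Call:
{"fn": "arm_command", "kwargs": {"rows": [[[0,0,0.1],[0,0,0]],[[0,0,0.19],[0,0,0]],[[0,0,0.272],[0,0,0]],[[0,0,0.272],[0,0,0]]]}}

```text
clock: 30.2
position: [471.6, -429.5, -27.8]
ee_rot: [0.964, -0.266, -0.001, 0.0]
contact_force: [-0.3, -0.8, 0.2]
gripper_width: 51.1
grasp_force: 0.0
```

Call:
{"fn": "arm_command", "kwargs": {"rows": [[[0,0,0],[0,0,0]],[[0,0,0],[0,0,0]],[[0,0,0],[0,0,0]],[[0,0,0],[0,0,0]],[[0,0,0],[0,0,0]]], "grip": 0}}

```text
clock: 30.7
position: [473.2, -430.8, -25.2]
ee_rot: [0.964, -0.266, 0.002, 0.001]
contact_force: [0.1, 1.2, 7.0]
gripper_width: 15.1
grasp_force: 58.6
```

Call:
{"fn": "arm_command", "kwargs": {"rows": [[[0,0,-0.2],[0,0,0]],[[0,0,-0.4],[0,0,0]],[[0,0,-0.55],[0,0,0]],[[0,0,-0.55],[0,0,0]],[[0,0,-0.55],[0,0,0]]]}}

```text
clock: 31.2
position: [472.1, -429.9, 111.3]
ee_rot: [0.964, -0.267, 0.001, 0.0]
contact_force: [-0.1, 0.6, -1.6]
gripper_width: 15.4
grasp_force: 59.1
```

Run:
```python
from h import *
s=arm.read_state();print(s['clock'],s['position'],s['ee_rot'])
plan([((553,-102,110),3.15)])
```

```text
31.2 [ 472.07628707 -429.85664605  111.33080321] [ 9.63809945e-01 -2.66587946e-01  1.09589542e-03  2.37741881e-04]
   q6 at end 1.76
-> [ 513. -266.  111.] 2.88 sh [-0.198, -0.646, 0.002] turn [0.0001, -0.0007, -0.0872] rows>=4
-> [ 553. -102.  110.] 3.15 sh [-0.016, -0.675, 0.003] turn [-0.0, 0.0, -0.0872] rows>=4
```

Call:
{"fn": "arm_command", "kwargs": {"rows": [[[-0.198,-0.646,0],[0,0,-0.087]],[[-0.198,-0.646,0],[0,0,-0.087]],[[-0.198,-0.646,0],[0,0,-0.087]],[[-0.198,-0.646,0],[0,0,-0.087]],[[-0.198,-0.646,0],[0,0,-0.087]]]}}

```text
clock: 31.7
position: [511.6, -262.9, 108.1]
ee_rot: [0.991, -0.131, -0.002, -0.0]
contact_force: [0.3, 0.4, -0.3]
gripper_width: 14.7
grasp_force: 59.1
```

Call:
{"fn": "arm_command", "kwargs": {"rows": [[[-0.016,-0.675,0],[0,0,-0.087]],[[-0.016,-0.675,0],[0,0,-0.087]],[[-0.016,-0.675,0],[0,0,-0.087]],[[-0.016,-0.675,0],[0,0,-0.087]],[[-0.016,-0.675,0],[0,0,-0.087]]]}}

```text
clock: 32.2
position: [552.6, -100.4, 108.3]
ee_rot: [1.0, 0.005, -0.002, -0.0]
contact_force: [-0.9, 0.6, -0.4]
gripper_width: 15.0
grasp_force: 59.2
```

Call:
{"fn": "arm_command", "kwargs": {"rows": [[[0,0,0],[0,0,0]],[[0,0,0],[0,0,0]],[[0,0,0],[0,0,0]]]}}

```text
clock: 32.5
position: [552.1, -103.3, 109.1]
ee_rot: [1.0, 0.003, -0.001, -0.0]
contact_force: [1.0, 0.6, -0.7]
gripper_width: 14.8
grasp_force: 59.2
```

Run:
```python
from h import *
s=arm.read_state();print(s['clock'],s['position'],s['ee_rot'],s['gripper_width'])
plan([((553,-102,30),3.15),((553,-102,-18),3.15)])
```

```text
32.5 [ 552.05519296 -103.31624554  109.12235219] [ 9.99996190e-01  2.55958299e-03 -1.03330334e-03 -8.00029433e-06] 14.766329695187759
   q6 at end 1.76
-> [ 553. -102.   30.] 3.15 sh [0.004, -0.005, 0.316] turn [-0.0, 0.0007, -0.001] rows>=2
   q6 at end 1.76
-> [ 553. -102.  -18.] 3.15 sh [0.0, 0.0, 0.192] turn [0.0, 0.0, 0.0] rows>=2
```

Call:
{"fn": "arm_command", "kwargs": {"rows": [[[0.004,-0.005,0.15],[0,0,0]],[[0.004,-0.005,0.316],[0,0,0]],[[0.004,-0.005,0.316],[0,0,0]],[[0.004,-0.005,0.316],[0,0,0]]]}}

```text
clock: 32.9
position: [553.5, -101.6, 30.7]
ee_rot: [1.0, 0.003, -0.001, 0.0]
contact_force: [0.7, -0.5, -0.1]
gripper_width: 15.0
grasp_force: 59.2
```

Call:
{"fn": "arm_command", "kwargs": {"rows": [[[0,0,0.08],[0,0,0]],[[0,0,0.14],[0,0,0]],[[0,0,0.18],[0,0,0]],[[0,0,0.193],[0,0,0]],[[0,0,0.193],[0,0,0]]]}}

```text
clock: 33.4
position: [554.2, -100.8, -16.9]
ee_rot: [1.0, 0.004, 0.0, 0.0]
contact_force: [-0.5, 0.9, -0.9]
gripper_width: 15.1
grasp_force: 59.2
```

Call:
{"fn": "arm_command", "kwargs": {"rows": [[[0,0,0],[0,0,0]],[[0,0,0],[0,0,0]],[[0,0,0],[0,0,0]],[[0,0,0],[0,0,0]]], "grip": 0.34}}

```text
clock: 33.8
position: [553.7, -100.6, -17.4]
ee_rot: [1.0, 0.004, -0.0, -0.0]
contact_force: [-0.1, 0.1, 0.2]
gripper_width: 28.9
grasp_force: 0.0
```

Call:
{"fn": "arm_command", "kwargs": {"rows": [[[0,0,-0.2],[0,0,0]],[[0,0,-0.4],[0,0,0]],[[0,0,-0.6],[0,0,0]],[[0,0,-0.8],[0,0,0]],[[0,0,-0.8],[0,0,0]]]}}

```text
clock: 34.3
position: [558.5, -101.1, 191.0]
ee_rot: [1.0, 0.004, 0.008, 0.0]
contact_force: [1.2, 0.2, 0.2]
gripper_width: 28.5
grasp_force: 0.0
```

Call:
{"fn": "arm_command", "kwargs": {"rows": [[[-0.3,-0.288,0],[0,0,0]],[[-0.3,-0.288,0],[0,0,0]],[[-0.3,-0.288,0],[0,0,0]],[[-0.3,-0.288,0],[0,0,0]],[[-0.3,-0.288,0],[0,0,0]]]}}

```text
clock: 34.8
position: [479.0, -29.3, 182.6]
ee_rot: [1.0, 0.004, -0.0, -0.0]
contact_force: [0.5, -0.3, -0.7]
gripper_width: 29.2
grasp_force: 0.0
```

Run:
```python
from h import *
s=arm.read_state();print(s['clock'],s['position'],s['ee_rot'],s['gripper_width'])
im,d,i=snap('wrist');cv2.imwrite('pics/w10.png',im)
for p in ((270,200),(320,200)): pass
t,_,ti=snap('top')
for w in whites(t,ti,10,40): print('top',w)
for w in whites(im,i,15,200): print(w)
for r in arm.spot_in('wrist','marker1'): print(r)
```

```text
34.8 [479.00479458 -29.30463759 182.59313987] [ 9.99993102e-01  3.71407191e-03 -4.83717166e-06 -3.53752312e-05] 29.228820165000368
top (557.1, -101.1, -0.01, 84, 15, [348.0, 244.0])
(551.3, -52.9, 0.034, 86, 18, [349.0, 125.0])
(551.9, -5.5, -0.007, 86, 18, [298.0, 124.0])
(553.4, -100.7, 0.007, 86, 18, [402.0, 123.0])
(555.8, 42.7, 0.003, 85, 18, [245.0, 125.0])
{'position': [298.4, 121.8], 'score': 0.96}
{'position': [404.6, 121.9], 'score': 0.8}
{'position': [635.8, 333.0], 'score': 0.6}
```

View pics/w10.png

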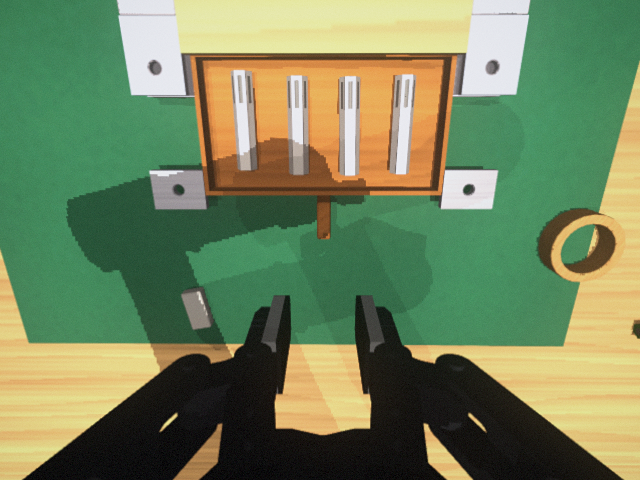

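All four markers lie flat in the drawer ((245,120), (298,125), (349,125), (403,123)). Clevis holes are at (155,67) and (492,67), ear holes at (179,189) and (468,189).

Run:
```python
from h import *
i=arm.camera_info('wrist')
for n,p,z in (('clL',(155,67.5),42),('clR',(492,67.5),42),('eL',(178.5,189),28),('eR',(468.5,189),28)): print(n,at_z(i,p,z).round(1))
plan([((468,-29.7,80),3.15),((468,-29.7,-8),3.15)])
```

```text
clL [596.7 104.4  42. ]
clR [ 598.2 -163.7   42. ]
eL [496.3 103.9  28. ]
eR [ 497.8 -164.5   28. ]
   q6 at end 1.64
-> [468. -30.  80.] 3.15 sh [-0.043, -0.001, 0.408] turn [0.0, 0.0005, -0.0008] rows>=3
   q6 at end 1.64
-> [468. -30.  -8.] 3.15 sh [0.0, 0.0, 0.352] turn [0.0, 0.0, 0.0] rows>=2
```

Call:
{"fn": "arm_command", "kwargs": {"rows": [[[-0.043,0,0.2],[0,0,0]],[[-0.043,0,0.408],[0,0,0]],[[-0.043,0,0.408],[0,0,0]],[[-0.043,0,0.408],[0,0,0]]], "grip": 0.6}}

```text
clock: 35.35
position: [467.8, -29.9, 80.2]
ee_rot: [1.0, 0.004, -0.002, 0.001]
contact_force: [-0.1, -1.1, 0.7]
gripper_width: 51.2
grasp_force: 0.0
```

Call:
{"fn": "arm_command", "kwargs": {"rows": [[[0,0,0.1],[0,0,0]],[[0,0,0.2],[0,0,0]],[[0,0,0.3],[0,0,0]],[[0,0,0.35],[0,0,0]],[[0,0,0.35],[0,0,0]]]}}

```text
clock: 35.85
position: [469.0, -29.1, -6.4]
ee_rot: [1.0, 0.004, 0.0, -0.0]
contact_force: [-0.1, 0.6, 0.7]
gripper_width: 51.2
grasp_force: 0.0
```

Call:
{"fn": "arm_command", "kwargs": {"rows": [[[0,0,0],[0,0,0]],[[0,0,0],[0,0,0]],[[0,0,0],[0,0,0]],[[0,0,0],[0,0,0]],[[0,0,0],[0,0,0]]], "grip": 0}}

```text
clock: 36.35
position: [468.4, -30.0, -5.4]
ee_rot: [1.0, 0.004, 0.001, 0.0]
contact_force: [0.4, -6.3, 4.7]
gripper_width: 10.8
grasp_force: 58.8
```

Call:
{"fn": "arm_command", "kwargs": {"rows": [[[0.02,0,0],[0,0,0]],[[0.05,0,0],[0,0,0]],[[0.1,0,0],[0,0,0]],[[0.15,0,0],[0,0,0]],[[0.2,0,0],[0,0,0]]]}}

```text
clock: 36.85
position: [517.9, -29.6, -5.4]
ee_rot: [1.0, 0.004, -0.0, 0.0]
contact_force: [-2.9, -2.7, 7.2]
gripper_width: 10.8
grasp_force: 58.9
```

Call:
{"fn": "arm_command", "kwargs": {"rows": [[[0.05,0,0],[0,0,0]],[[0.1,0,0],[0,0,0]],[[0.145,0,0],[0,0,0]],[[0.175,0,0],[0,0,0]],[[0.192,0,0],[0,0,0]]]}}

```text
clock: 37.35
position: [566.5, -29.1, -5.4]
ee_rot: [1.0, 0.004, 0.001, 0.0]
contact_force: [-1.2, -2.3, 6.3]
gripper_width: 11.2
grasp_force: 58.9
```

Call:
{"fn": "arm_command", "kwargs": {"rows": [[[0,0,0],[0,0,0]],[[0,0,0],[0,0,0]],[[0,0,0],[0,0,0]]]}}

```text
clock: 37.65
position: [567.1, -29.1, -5.4]
ee_rot: [1.0, 0.004, 0.002, 0.0]
contact_force: [1.1, -6.0, 5.1]
gripper_width: 11.2
grasp_force: 58.9
```

Run:
```python
from h import *
s=arm.read_state();print(s['clock'],s['position'],s['ee_rot'],s['gripper_width'])
im,d,i=snap('wrist');cv2.imwrite('pics/w11.png',im)
for p in ((598,104.5,42),(599,-163.8,42)): print(proj(i,p))
```

```text
37.65 [567.10840416 -29.12223715  -5.40784408] [9.99990563e-01 4.05326137e-03 1.55341484e-03 1.79615948e-04] 11.152949966197037
[-24.07880712 257.17591248]
[674.1777508  259.39367453]
```

View pics/w11.png

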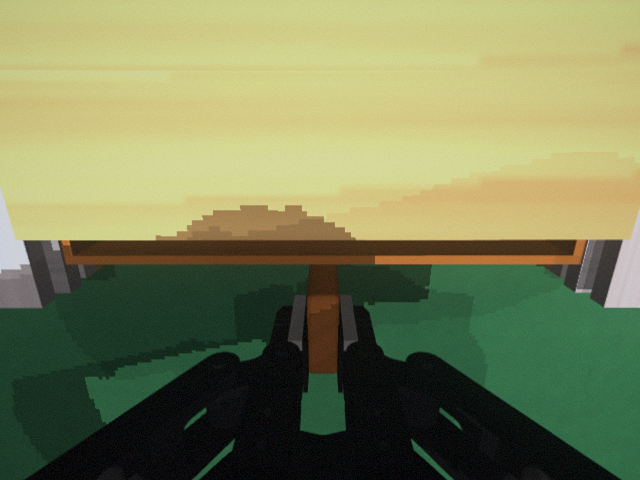

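Call:
{"fn": "arm_command", "kwargs": {"rows": [[[0,0,0],[0,0,0]],[[0,0,0],[0,0,0]],[[0,0,0],[0,0,0]],[[0,0,0],[0,0,0]]], "grip": 0.6}}

```text
clock: 38.1
position: [564.9, -28.3, -7.5]
ee_rot: [1.0, 0.004, -0.001, -0.0]
contact_force: [-0.0, -0.3, -0.4]
gripper_width: 51.2
grasp_force: 0.0
```

Call:
{"fn": "arm_command", "kwargs": {"rows": [[[0,0,-0.1],[0,0,0]],[[0,0,-0.2],[0,0,0]],[[0,0,-0.3],[0,0,0]],[[0,0,-0.36],[0,0,0]]]}}

```text
clock: 38.5
position: [566.1, -28.3, 84.6]
ee_rot: [1.0, 0.004, 0.001, -0.0]
contact_force: [0.3, 0.8, 0.9]
gripper_width: 51.1
grasp_force: 0.0
```

Call:
{"fn": "arm_command", "kwargs": {"rows": [[[-0.21,-0.534,0],[0,0,0]],[[-0.21,-0.534,0],[0,0,0]],[[-0.21,-0.534,0],[0,0,0]],[[-0.21,-0.534,0],[0,0,0]],[[-0.21,-0.534,0],[0,0,0]]]}}

```text
clock: 39.0
position: [511.4, 105.6, 82.8]
ee_rot: [1.0, 0.005, -0.001, -0.0]
contact_force: [0.4, -0.4, -0.8]
gripper_width: 51.7
grasp_force: 0.0
```

Call:
{"fn": "arm_command", "kwargs": {"rows": [[[0,0,0],[0,0,0]],[[0,0,0],[0,0,0]],[[0,0,0],[0,0,0]]]}}

```text
clock: 39.3
position: [512.0, 103.6, 82.6]
ee_rot: [1.0, 0.003, -0.001, 0.0]
contact_force: [-0.2, 0.1, -0.3]
gripper_width: 51.6
grasp_force: 0.0
```

Run:
```python
from h import *
s=arm.read_state();print(s['clock'],s['position'],s['ee_rot'],s['gripper_width'])
im,d,i=snap('wrist')
o=proj(i,(598,104.5,42));print(o);c,r=np.round(o).astype(int)
cv2.imwrite('pics/w12.png',cv2.resize(im[max(0,r-40):r+40,c-50:c+50],None,fx=7,fy=7,interpolation=cv2.INTER_CUBIC))
print(np.array(i['extrinsics'])[:3,3])
```

```text
39.3 [512.03411895 103.55444442  82.58077739] [ 9.99996070e-01  2.69508267e-03 -7.71958633e-04  2.36252748e-05] 51.60380141704549
[322.27565825 110.35575858]
[596.58456992 104.53923167 258.97829876]
```

View pics/w12.png

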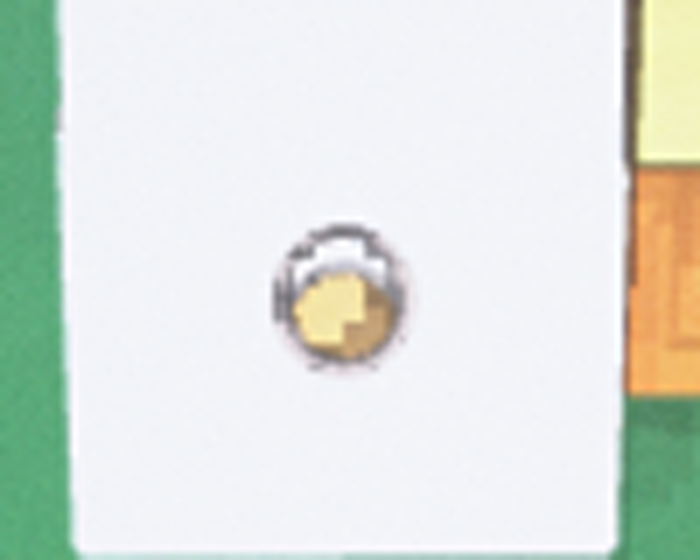

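Through the left clevis hole (image centre (321,112)), the ear hole sits about 2.5 mm too far robotwards. I'll push the drawer in another 2.5 mm.

Run:
```python
from h import *
i=arm.camera_info('wrist')
print(at_z(i,(320.7,112.4),42).round(1), arm.read_state()['position'].round(1))
plan([((566,-29,80),3.15),((566,-29,-7),3.15)])
```

```text
[596.9 105.5  42. ] [512.  103.7  82.6]
   q6 at end 1.63
-> [566. -29.  80.] 3.15 sh [0.213, 0.532, 0.01] turn [-0.0, 0.0005, -0.0009] rows>=4
   q6 at end 1.63
-> [566. -29.  -7.] 3.15 sh [-0.0, 0.0, 0.348] turn [0.0, 0.0, 0.0] rows>=2
```

Call:
{"fn": "arm_command", "kwargs": {"rows": [[[0.213,0.53,0.01],[0,0,0]],[[0.213,0.53,0.01],[0,0,0]],[[0.213,0.53,0.01],[0,0,0]],[[0.213,0.53,0.01],[0,0,0]],[[0.213,0.53,0.01],[0,0,0]]]}}

```text
clock: 39.85
position: [565.9, -29.2, 79.7]
ee_rot: [1.0, 0.002, -0.001, -0.0]
contact_force: [0.7, -1.3, -0.6]
gripper_width: 51.3
grasp_force: 0.0
```

Call:
{"fn": "arm_command", "kwargs": {"rows": [[[0,0,0.1],[0,0,0]],[[0,0,0.2],[0,0,0]],[[0,0,0.3],[0,0,0]],[[0,0,0.35],[0,0,0]],[[0,0,0.35],[0,0,0]]]}}

```text
clock: 40.35
position: [564.4, -27.1, -8.9]
ee_rot: [1.0, 0.004, -0.003, 0.0]
contact_force: [-0.4, 0.5, -0.4]
gripper_width: 50.8
grasp_force: 0.0
```

Call:
{"fn": "arm_command", "kwargs": {"rows": [[[0,0,0],[0,0,0]],[[0,0,0],[0,0,0]],[[0,0,0],[0,0,0]],[[0,0,0],[0,0,0]],[[0,0,0],[0,0,0]]], "grip": 0}}

```text
clock: 40.85
position: [566.4, -29.2, -5.7]
ee_rot: [1.0, 0.004, 0.0, 0.001]
contact_force: [-0.3, -7.9, 1.7]
gripper_width: 11.0
grasp_force: 58.9
```

Call:
{"fn": "arm_command", "kwargs": {"rows": [[[0.005,0,0],[0,0,0]],[[0.01,0,0],[0,0,0]],[[0.01,0,0],[0,0,0]],[[0.01,0,0],[0,0,0]],[[0.01,0,0],[0,0,0]]]}}

```text
clock: 41.35
position: [568.5, -29.1, -5.7]
ee_rot: [1.0, 0.004, -0.0, 0.001]
contact_force: [-0.6, -6.7, 2.8]
gripper_width: 10.9
grasp_force: 59.0
```

Call:
{"fn": "arm_command", "kwargs": {"rows": [[[0,0,0],[0,0,0]],[[0,0,0],[0,0,0]],[[0,0,0],[0,0,0]],[[0,0,0],[0,0,0]]], "grip": 0.6}}

```text
clock: 41.75
position: [568.7, -27.2, -7.1]
ee_rot: [1.0, 0.004, -0.0, -0.0]
contact_force: [-0.6, 0.8, -0.4]
gripper_width: 51.0
grasp_force: 0.0
```

Call:
{"fn": "arm_command", "kwargs": {"rows": [[[0,0,-0.1],[0,0,0]],[[0,0,-0.2],[0,0,0]],[[0,0,-0.3],[0,0,0]],[[0,0,-0.36],[0,0,0]]]}}

```text
clock: 42.15
position: [569.5, -27.2, 84.8]
ee_rot: [1.0, 0.004, 0.001, -0.0]
contact_force: [-0.6, -0.8, 0.1]
gripper_width: 51.4
grasp_force: 0.0
```

Call:
{"fn": "arm_command", "kwargs": {"rows": [[[-0.21,0.534,0],[0,0,0]],[[-0.21,0.534,0],[0,0,0]],[[-0.21,0.534,0],[0,0,0]],[[-0.21,0.534,0],[0,0,0]],[[-0.21,0.534,0],[0,0,0]]]}}

```text
clock: 42.65
position: [516.8, -162.2, 82.8]
ee_rot: [1.0, 0.003, -0.0, -0.0]
contact_force: [-0.0, 0.6, -0.3]
gripper_width: 51.6
grasp_force: 0.0
```

Call:
{"fn": "arm_command", "kwargs": {"rows": [[[0,0,0],[0,0,0]],[[0,0,0],[0,0,0]],[[0,0,0],[0,0,0]]]}}

```text
clock: 42.95
position: [517.5, -160.5, 82.7]
ee_rot: [1.0, 0.005, -0.001, -0.0]
contact_force: [-0.4, -0.4, 0.5]
gripper_width: 50.9
grasp_force: 0.0
```

Run:
```python
from h import *
s=arm.read_state();print(s['clock'],s['position'],s['ee_rot'],s['gripper_width'])
im,d,i=snap('wrist')
o=proj(i,(598.5,-163.8,42));print(o);c,r=np.round(o).astype(int)
cv2.imwrite('pics/w13.png',cv2.resize(im[max(0,r-40):r+40,c-50:c+50],None,fx=7,fy=7,interpolation=cv2.INTER_CUBIC))
print(np.array(i['extrinsics'])[:3,3],(c-50,max(0,r-40)))
```

```text
42.95 [ 517.47242649 -160.45099206   82.69437631] [ 9.99989597e-01  4.52296377e-03 -5.87168563e-04 -5.50166860e-05] 50.94467995736073
[330.29832544 119.62763642]
[ 601.95703383 -159.17960073  259.09502063] (np.int64(280), np.int64(80))
```

View pics/w13.png

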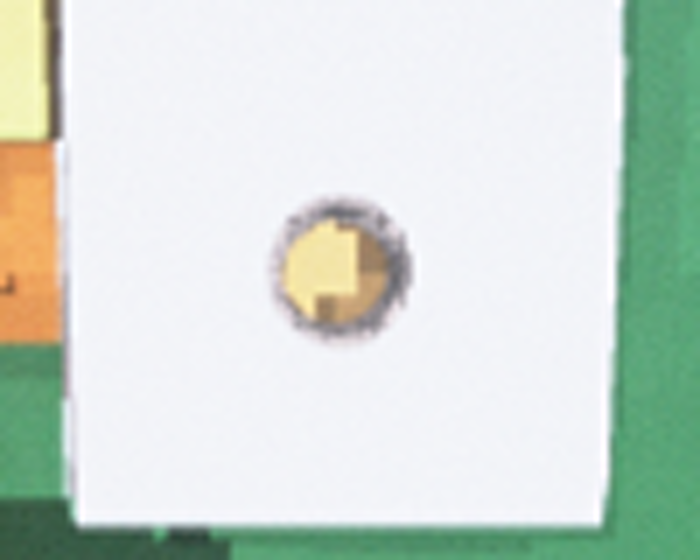

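The right ear hole shows nearly concentric in the clevis hole at image (329,118), so the drawer is aligned. Now the pins.

Run:
```python
from h import *
i=arm.camera_info('wrist')
print(at_z(i,(328.7,118.3),42).round(1))
plan([((532,335,100),3.15)])
```

```text
[ 599.1 -163.    42. ]
   q6 at end 1.02
-> [522.   5.  88.] 3.15 sh [0.025, -0.661, -0.023] turn [-0.0, 0.0004, 0.0] rows>=4
-> [527. 170.  94.] 3.15 sh [0.025, -0.661, -0.023] turn [0.0, 0.0, 0.0001] rows>=4
-> [532. 335. 100.] 3.15 sh [0.025, -0.661, -0.023] turn [0.0, 0.0, 0.0001] rows>=4
```

Call:
{"fn": "arm_command", "kwargs": {"rows": [[[0.025,-0.661,-0.023],[0,0,0]],[[0.025,-0.661,-0.023],[0,0,0]],[[0.025,-0.661,-0.023],[0,0,0]],[[0.025,-0.661,-0.023],[0,0,0]],[[0.025,-0.661,-0.023],[0,0,0]]]}}

```text
clock: 43.5
position: [522.4, 6.4, 88.7]
ee_rot: [1.0, 0.006, -0.0, -0.0]
contact_force: [0.1, 0.1, -0.2]
gripper_width: 51.2
grasp_force: 0.0
```

Call:
{"fn": "arm_command", "kwargs": {"rows": [[[0.025,-0.661,-0.023],[0,0,0]],[[0.025,-0.661,-0.023],[0,0,0]],[[0.025,-0.661,-0.023],[0,0,0]],[[0.025,-0.661,-0.023],[0,0,0]],[[0.025,-0.661,-0.023],[0,0,0]]]}}

```text
clock: 44.0
position: [527.3, 170.4, 94.0]
ee_rot: [1.0, 0.005, -0.001, -0.0]
contact_force: [-0.1, -0.2, -0.4]
gripper_width: 51.4
grasp_force: 0.0
```

Call:
{"fn": "arm_command", "kwargs": {"rows": [[[0.025,-0.661,-0.023],[0,0,0]],[[0.025,-0.661,-0.023],[0,0,0]],[[0.025,-0.661,-0.023],[0,0,0]],[[0.025,-0.661,-0.023],[0,0,0]],[[0.025,-0.661,-0.023],[0,0,0]]]}}

```text
clock: 44.5
position: [532.4, 334.7, 99.3]
ee_rot: [1.0, 0.004, -0.001, 0.0]
contact_force: [0.1, -0.6, 0.3]
gripper_width: 51.2
grasp_force: 0.0
```

Call:
{"fn": "arm_command", "kwargs": {"rows": [[[0,0,0],[0,0,0]],[[0,0,0],[0,0,0]],[[0,0,0],[0,0,0]],[[0,0,0],[0,0,0]]]}}

```text
clock: 44.9
position: [532.4, 333.3, 100.2]
ee_rot: [1.0, 0.003, -0.001, -0.0]
contact_force: [-1.2, -0.3, -0.1]
gripper_width: 51.1
grasp_force: 0.0
```

Run:
```python
from h import *
s=arm.read_state();print(s['clock'],s['position'],s['ee_rot'],s['gripper_width'])
im,d,i=snap('wrist')
for p in ((616,303,73),(610,368,73)): print(proj(i,p))
# head tops from depth: z of each pixel
m=np.zeros(d.shape,np.uint8)
for r in range(60,200):
    for c in range(200,440):
        if d[r,c]>0:
            z=at_d(i,(c,r),d[r,c])[2]; m[r,c]=255*(68<z<79)
n,l,st,ce=cv2.connectedComponentsWithStats(m)
for k in range(1,n):
    if st[k,4]>60:
        bb=st[k]; cc=(bb[0]+(bb[2]-1)/2,bb[1]+(bb[3]-1)/2); print(bb,ce[k],at_z(i,ce[k],73).round(1))
cv2.imwrite('pics/w14.png',cv2.resize(im[40:200,200:440],None,fx=3.3,fy=3.3,interpolation=cv2.INTER_CUBIC))
```

```text
44.9 [532.35749485 333.2642898  100.23078816] [ 9.99995510e-01  2.92643846e-03 -6.44551037e-04 -2.55809962e-05] 51.09265591908686
[380.78653004 115.11097638]
[259.64186462 126.20377378]
[358 103  28  28 598] [371.41304348 116.79264214] [615.1 308.   73. ]
[240 117  28  27 595] [253.78319328 129.53613445] [608.3 371.3  73. ]
```

View pics/w14.png

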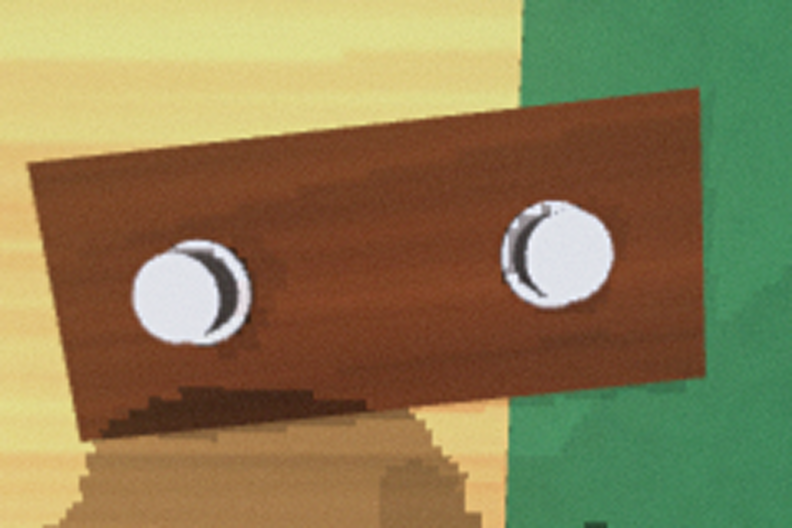

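Head tops are at px (372,118) and (253,130), giving pin1 ≈ (614.9,307.8) and pin2 ≈ (608.3,371.4), spaced 63.6 mm as expected.

Run:
```python
from h import *
plan([((614.9,307.8,75),3.15),((614.9,307.8,18.5),3.15)])
```

```text
q6 at end 1.12
-> [615. 308.  75.] 3.15 sh [0.33, 0.105, 0.101] turn [-0.0001, 0.0004, -0.0007] rows>=3
   q6 at end 1.12
-> [615. 308.  18.] 3.15 sh [0.0, 0.0, 0.226] turn [0.0, 0.0, 0.0] rows>=2
```

Call:
{"fn": "arm_command", "kwargs": {"rows": [[[0.33,0.105,0.1],[0,0,-0.001]],[[0.33,0.105,0.1],[0,0,-0.001]],[[0.33,0.105,0.1],[0,0,-0.001]],[[0.33,0.105,0.1],[0,0,-0.001]],[[0.33,0.105,0.1],[0,0,-0.001]]]}}

```text
clock: 45.45
position: [614.3, 308.9, 75.3]
ee_rot: [1.0, 0.005, -0.001, -0.0]
contact_force: [-0.8, -0.4, 0.1]
gripper_width: 51.3
grasp_force: 0.0
```

Call:
{"fn": "arm_command", "kwargs": {"rows": [[[0,0,0],[0,0,0]],[[0,0,0],[0,0,0]],[[0,0,0],[0,0,0]]]}}

```text
clock: 45.75
position: [614.4, 309.4, 75.6]
ee_rot: [1.0, 0.006, -0.0, -0.0]
contact_force: [-0.4, 0.6, 1.1]
gripper_width: 51.4
grasp_force: 0.0
```

Run:
```python
from h import *
print(arm.read_state()['position'])
plan([((614.9,307.8,18.5),3.15)])
```

```text
[614.41587138 309.40279039  75.64618955]
   q6 at end 1.12
-> [615. 308.  18.] 3.15 sh [0.002, 0.007, 0.229] turn [-0.0002, 0.0002, 0.001] rows>=2
```

Call:
{"fn": "arm_command", "kwargs": {"rows": [[[0.002,0.006,0.1],[0,0,0]],[[0.002,0.006,0.18],[0,0,0]],[[0.002,0.006,0.228],[0,0,0]],[[0.002,0.006,0.228],[0,0,0]],[[0.002,0.006,0.228],[0,0,0]]]}}

```text
clock: 46.25
position: [615.7, 307.7, 18.5]
ee_rot: [1.0, 0.006, -0.0, -0.0]
contact_force: [-0.4, -0.3, -0.4]
gripper_width: 51.3
grasp_force: 0.0
```

Call:
{"fn": "arm_command", "kwargs": {"rows": [[[0,0,0],[0,0,0]],[[0,0,0],[0,0,0]],[[0,0,0],[0,0,0]],[[0,0,0],[0,0,0]],[[0,0,0],[0,0,0]]], "grip": 0}}

```text
clock: 46.75
position: [615.9, 307.7, 19.2]
ee_rot: [1.0, 0.005, 0.0, -0.0]
contact_force: [-0.4, -0.5, 4.1]
gripper_width: 11.8
grasp_force: 58.6
```

Call:
{"fn": "arm_command", "kwargs": {"rows": [[[0,0,-0.06],[0,0,0]],[[0,0,-0.12],[0,0,0]],[[0,0,-0.2],[0,0,0]],[[0,0,-0.28],[0,0,0]],[[0,0,-0.32],[0,0,0]]]}}

```text
clock: 47.25
position: [616.4, 307.9, 101.3]
ee_rot: [1.0, 0.005, 0.001, -0.001]
contact_force: [1.3, -0.8, 0.3]
gripper_width: 11.8
grasp_force: 58.6
```

Call:
{"fn": "arm_command", "kwargs": {"rows": [[[0,0,0],[0,0,0]],[[0,0,0],[0,0,0]]]}}

```text
clock: 47.45
position: [614.8, 307.1, 97.6]
ee_rot: [1.0, 0.005, -0.001, -0.0]
contact_force: [0.3, 0.5, -1.2]
gripper_width: 11.7
grasp_force: 58.6
```

Run:
```python
from h import *
print(arm.read_state()['position'])
plan([((597.2,105.5,97),3.15)])
```

```text
[614.83589002 307.09546608  97.56944804]
   q6 at end 1.40
-> [597. 106.  97.] 3.15 sh [-0.079, 0.806, 0.002] turn [-0.0, 0.0007, 0.0005] rows>=5
```

```bash
cat >> h.py <<'E'
def headtop(im,d,i,lo,hi,box=(180,480,200,440)):
    """bright pixels with world z in lo..hi : bbox + world points of the topmost layer"""
    g=im.min(2); pts=[]
    for r in range(box[0],box[1]):
        for c in range(box[2],box[3]):
            if g[r,c]>120 and d[r,c]>0:
                p=at_d(i,(c,r),d[r,c])
                if lo<p[2]<hi: pts.append((c,r,*p))
    return np.array(pts)
E
python3 - <<'E'
from h import *
im,d,i=snap('wrist');P=arm.read_state()['position'];cv2.imwrite('pics/w15.png',im)
q=headtop(im,d,i,100,165)
print(len(q)); 
if len(q):
    print(q.min(0).round(1),q.max(0).round(1))
    h=np.histogram(q[:,4],12);print(h[0],h[1].round(0))
    t=q[q[:,4]>q[:,4].max()-5];print('top',t.min(0).round(1),t.max(0).round(1),t.mean(0).round(1))
print('TCP',P, proj(i,P+np.array([0,0,50])))
E
```

```text
0
TCP [614.57745902 306.85619568  96.84783021] [324.20263644 331.96690492]
```

Run:
```python
from h import *
im=cv2.imread('pics/w15.png');g=im.mean(2).astype(int)
_,d,i=snap('wrist')
for r in range(230,420,10): print(r,' '.join('%3d/%3d'%(g[r,c],at_d(i,(c,r),d[r,c])[2]) for c in range(286,366,7)))
```

```text
230  43/ 46  39/ 46  34/ 46  36/ 46  36/ 45  35/ 48  33/ 45  38/ 46  33/ 46  37/ 47  36/ 47  38/  1
240  46/ 46  41/ 46  41/ 46  43/ 45  36/ 46  20/ 19  27/ 46  36/ 46  34/ 46  40/ 46  32/ 47  38/ 46
250  46/ 46  40/ 47  41/ 46  39/ 47  33/ 45  25/ 40  24/ 45  34/ 45  31/ 46  24/ 46  34/ 47  39/ 46
260  44/ 48  32/ 47  29/ 46  34/ 46  29/ 48  29/ 46  26/ 46  30/ 46  28/ 46  58/ 46  60/ 46  57/ 47
270  32/ 45  32/ 46  27/ 47  35/ 46  26/ 45  38/ 47  30/ 45  33/ 46  54/ 47  53/ 47  56/ 46  51/ 46
280  31/ 46  29/ 46  26/ 46  34/ 47  68/ 46  68/104  60/102  85/  1  80/  2  84/  3  80/  1  82/  2
290 182/  3 182/  0 179/  1 186/  2 146/  1  67/125  67/125  80/  2  84/  2  82/  2  83/  1  81/  1
300 175/  2 102/273  67/140  19/139  67/128  69/131  74/130  96/129  64/140  59/140  85/  2  84/  1
310  28/141  68/148  70/147  22/148  62/138  69/139  73/139  64/136  62/148  64/147  17/141  15/141
320  27/148  68/154  66/155  21/154  67/146  70/147  71/146  66/143  33/155  61/154  27/148  18/148
330  21/155  67/161  65/161  26/156  94/152 100/152 102/152  69/152  17/161  63/160  59/161  19/155
340  40/162  75/167  72/167  27/158 100/152 100/152  98/152  93/152  14/168  73/168  68/168  19/168
350  26/176  17/174  67/168  20/157  95/151 101/152  97/151  97/152  23/168  24/175  13/175  19/176
360  24/179  21/180  15/172  14/159 168/  1  82/  2  86/  2  77/  1  14/168  15/180  17/179  12/180
370  18/184  20/183  16/174  48/160 173/  1  81/  2  83/  1  78/  1  19/167  20/184  16/184  16/184
380  19/188  14/189  10/176  92/161 176/  2  81/  2  76/  2  78/  1  14/167  11/188   9/188  19/189
390  13/197  23/197  17/176 181/  0 180/  2  80/  2  80/  2  93/  1  25/167   7/189  10/198  19/198
400  12/202  18/198  80/175 178/  2 176/  1  81/  2  96/  2  93/  1  96/  2  11/179   6/202   9/201
410  19/204   5/200  64/  2 163/  1 172/  2  85/  3  94/  3  91/  1  97/  3  13/179  15/205  20/205
```

Run:
```python
from h import *
im,d,i=snap('wrist')
m=np.zeros(d.shape,np.uint8)
for r in range(315,365):
    for c in range(300,350):
        if d[r,c]>0: m[r,c]=149<at_d(i,(c,r),d[r,c])[2]<154.5 and im[r,c].mean()>80
pts=np.argwhere(m)[:,::-1]; (cx,cy),rad=cv2.minEnclosingCircle(pts.astype(np.float32)); print(len(pts),cx,cy,rad,pts.min(0),pts.max(0))
print('head',at_z(i,pts.mean(0),152).round(1),at_z(i,(cx,cy),152).round(1),'TCP',arm.read_state()['position'].round(1))
```

```text
763 320.5 346.0 21.10104751586914 [308 326] [337 363]
head [614.3 307.4 152. ] [612.  308.1 152. ] TCP [614.6 306.8  96.5]
```

Call:
{"fn": "arm_command", "kwargs": {"rows": [[[-0.079,0.806,0],[0,0,0]],[[-0.079,0.806,0],[0,0,0]],[[-0.079,0.806,0],[0,0,0]],[[-0.079,0.806,0],[0,0,0]],[[-0.079,0.806,0],[0,0,0]]]}}

```text
clock: 48.1
position: [595.7, 100.3, 97.1]
ee_rot: [1.0, 0.002, -0.002, 0.001]
contact_force: [-0.5, 1.3, -0.2]
gripper_width: 11.3
grasp_force: 58.7
```

Call:
{"fn": "arm_command", "kwargs": {"rows": [[[0,0,0.06],[0,0,0]],[[0,0,0.1],[0,0,0]],[[0,0,0.1],[0,0,0]],[[0,0,0.1],[0,0,0]],[[0,0,0.1],[0,0,0]]]}}

```text
clock: 48.6
position: [598.1, 106.3, 73.2]
ee_rot: [1.0, 0.006, -0.0, -0.0]
contact_force: [-0.6, -0.8, 0.6]
gripper_width: 11.8
grasp_force: 58.7
```

Run:
```python
from h import *
s=arm.read_state();print(s['clock'],s['position'],s['contact_force'],s['gripper_width'])
plan([((597.2,105.5,62),3.15),((597.2,105.5,16),3.15)])
```

```text
48.6 [598.06917165 106.2521939   73.20957232] [-0.56062922 -0.82048105  0.56362003] 11.843424546428936
   q6 at end 1.40
-> [597. 106.  62.] 3.15 sh [-0.003, 0.003, 0.045] turn [-0.0, 0.0002, 0.001] rows>=1
   q6 at end 1.40
-> [597. 106.  16.] 3.15 sh [0.0, 0.0, 0.184] turn [0.0, 0.0, 0.0] rows>=2
```

Call:
{"fn": "arm_command", "kwargs": {"rows": [[[-0.003,0.003,0.03],[0,0,0.001]],[[-0.003,0.003,0.045],[0,0,0.001]],[[-0.003,0.003,0.045],[0,0,0.001]],[[-0.003,0.003,0.045],[0,0,0.001]]]}}

```text
clock: 49.0
position: [596.9, 104.8, 61.5]
ee_rot: [1.0, 0.004, -0.001, 0.0]
contact_force: [0.4, 0.1, 0.5]
gripper_width: 11.8
grasp_force: 58.7
```

Call:
{"fn": "arm_command", "kwargs": {"rows": [[[0,0,0.02],[0,0,0]],[[0,0,0.04],[0,0,0]],[[0,0,0.06],[0,0,0]],[[0,0,0.07],[0,0,0]],[[0,0,0.07],[0,0,0]]]}}

```text
clock: 49.5
position: [596.6, 104.7, 43.5]
ee_rot: [1.0, 0.004, -0.001, 0.0]
contact_force: [-0.1, -0.5, 0.4]
gripper_width: 12.0
grasp_force: 58.7
```

Call:
{"fn": "arm_command", "kwargs": {"rows": [[[0,0,0.02],[0,0,0]],[[0,0,0.04],[0,0,0]],[[0,0,0.055],[0,0,0]],[[0,0,0.055],[0,0,0]]]}}

```text
clock: 49.9
position: [596.6, 104.8, 29.7]
ee_rot: [1.0, 0.004, -0.001, 0.0]
contact_force: [-0.3, 0.5, -0.2]
gripper_width: 11.9
grasp_force: 58.7
```

Tip is through the ear (about z = 17) without force. Continuing to home.

Call:
{"fn": "arm_command", "kwargs": {"rows": [[[0,0,0.02],[0,0,0]],[[0,0,0.035],[0,0,0]],[[0,0,0.047],[0,0,0]],[[0,0,0.055],[0,0,0]],[[0,0,0.06],[0,0,0]]]}}

```text
clock: 50.4
position: [596.8, 104.8, 16.1]
ee_rot: [1.0, 0.004, -0.001, 0.0]
contact_force: [-3.1, 0.8, 9.1]
gripper_width: 11.7
grasp_force: 59.6
```

Run:
```python
from h import *
s=arm.read_state();print(s['clock'],s['position'],s['contact_force'],s['wrist_torque'],s['gripper_width'])
```

```text
50.4 [596.77386271 104.75654663  16.05524524] [-3.09795459  0.78436286  9.14128547] [0.03666115 1.09375522 0.01684777] 11.73457736149387
```

Call:
{"fn": "arm_command", "kwargs": {"rows": [[[0,0,0.005],[0,0,0]],[[0,0,0.005],[0,0,0]]]}}

```text
clock: 50.6
position: [596.8, 104.8, 16.1]
ee_rot: [1.0, 0.004, -0.001, 0.0]
contact_force: [-4.2, -0.1, 9.6]
gripper_width: 11.5
grasp_force: 59.8
```

Call:
{"fn": "arm_command", "kwargs": {"rows": [[[0,0,0],[0,0,0]],[[0,0,0],[0,0,0]],[[0,0,0],[0,0,0]],[[0,0,0],[0,0,0]]], "grip": 0.6}}

```text
clock: 51.0
position: [596.8, 104.8, 13.9]
ee_rot: [1.0, 0.004, -0.001, 0.0]
contact_force: [0.2, -0.0, 0.8]
gripper_width: 51.1
grasp_force: 0.0
```

Call:
{"fn": "arm_command", "kwargs": {"rows": [[[0,0,-0.1],[0,0,0]],[[0,0,-0.2],[0,0,0]],[[0,0,-0.3],[0,0,0]],[[0,0,-0.32],[0,0,0]],[[0,0,-0.32],[0,0,0]]]}}

```text
clock: 51.5
position: [597.3, 105.1, 94.8]
ee_rot: [1.0, 0.004, 0.0, -0.001]
contact_force: [-0.8, -0.5, -0.3]
gripper_width: 50.9
grasp_force: 0.0
```

Run:
```python
from h import *
s=arm.read_state();print(s['clock'],s['position'],s['gripper_width'])
im,d,i=snap('wrist')
im,d,i=snap('top')
o=proj(i,(597,105.5,70)); c,r=np.round(o).astype(int); z=[[round(float(at_d(i,(x,y),d[y,x])[2])) for x in range(c-3,c+4)] for y in range(r-3,r+4)]; print(z)
plan([((608.3,371.4,90),3.15)])
```

```text
51.5 [597.3484873  105.10831744  94.84450741] 50.9139992128232
[[400, 397, 383, 385, 379, 342, 333], [394, 386, 385, 384, 378, 336, 323], [388, 385, 386, 385, 337, 324, 317], [384, 382, 345, 338, 327, 320, 290], [379, 344, 337, 327, 317, 295, 282], [342, 338, 323, 314, 296, 283, 274], [332, 324, 299, 287, 277, 271, 263]]
   q6 at end 1.03
-> [602. 238.  91.] 3.15 sh [0.028, -0.533, 0.006] turn [0.0001, 0.0011, -0.0004] rows>=3
-> [608. 371.  90.] 3.15 sh [0.029, -0.533, 0.006] turn [0.0, 0.0, -0.0001] rows>=3
```

Call:
{"fn": "arm_command", "kwargs": {"rows": [[[0.028,-0.533,0.006],[0,0,0]],[[0.028,-0.533,0.006],[0,0,0]],[[0.028,-0.533,0.006],[0,0,0]],[[0.028,-0.533,0.006],[0,0,0]]]}}

```text
clock: 52.0
position: [602.3, 241.8, 90.4]
ee_rot: [1.0, 0.006, -0.002, 0.0]
contact_force: [0.6, -0.3, 0.1]
gripper_width: 51.3
grasp_force: 0.0
```

Call:
{"fn": "arm_command", "kwargs": {"rows": [[[0.028,-0.533,0.006],[0,0,0]],[[0.028,-0.533,0.006],[0,0,0]],[[0.028,-0.533,0.006],[0,0,0]],[[0.028,-0.533,0.006],[0,0,0]]]}}

```text
clock: 52.4
position: [608.1, 374.5, 88.5]
ee_rot: [1.0, 0.006, -0.001, 0.001]
contact_force: [-0.1, -0.9, -1.0]
gripper_width: 51.7
grasp_force: 0.0
```

Call:
{"fn": "arm_command", "kwargs": {"rows": [[[0,0,0],[0,0,0]],[[0,0,0],[0,0,0]],[[0,0,0],[0,0,0]]]}}

```text
clock: 52.7
position: [609.1, 369.7, 91.0]
ee_rot: [1.0, 0.003, -0.001, 0.0]
contact_force: [-0.2, 0.5, 0.8]
gripper_width: 51.0
grasp_force: 0.0
```

Run:
```python
from h import *
print(arm.read_state()['position'])
plan([((608.3,371.4,18.5),3.15)])
```

```text
[609.10332622 369.74498068  90.98727297]
   q6 at end 1.03
-> [608. 371.  18.] 3.15 sh [-0.003, -0.007, 0.29] turn [0.0002, 0.0006, -0.0009] rows>=2
```

Call:
{"fn": "arm_command", "kwargs": {"rows": [[[-0.003,-0.005,0.1],[0,0,0]],[[-0.003,-0.005,0.2],[0,0,0]],[[-0.003,-0.005,0.26],[0,0,0]],[[-0.003,-0.005,0.289],[0,0,0]],[[-0.003,-0.005,0.289],[0,0,0]]]}}

```text
clock: 53.2
position: [608.0, 371.9, 18.1]
ee_rot: [1.0, 0.003, -0.001, 0.001]
contact_force: [0.2, -0.2, -0.4]
gripper_width: 51.4
grasp_force: 0.0
```

Call:
{"fn": "arm_command", "kwargs": {"rows": [[[0,0,0],[0,0,0]],[[0,0,0],[0,0,0]],[[0,0,0],[0,0,0]],[[0,0,0],[0,0,0]],[[0,0,0],[0,0,0]]], "grip": 0}}

```text
clock: 53.7
position: [608.9, 372.9, 20.5]
ee_rot: [1.0, 0.004, 0.0, -0.0]
contact_force: [-0.4, -1.1, 5.5]
gripper_width: 11.8
grasp_force: 58.7
```

Call:
{"fn": "arm_command", "kwargs": {"rows": [[[0,0,-0.06],[0,0,0]],[[0,0,-0.12],[0,0,0]],[[0,0,-0.2],[0,0,0]],[[0,0,-0.28],[0,0,0]],[[0,0,-0.36],[0,0,0]]]}}

```text
clock: 54.2
position: [608.2, 373.1, 111.0]
ee_rot: [1.0, 0.004, -0.0, -0.001]
contact_force: [-0.0, -0.5, -0.2]
gripper_width: 11.4
grasp_force: 58.5
```

Call:
{"fn": "arm_command", "kwargs": {"rows": [[[0,0,0],[0,0,0]],[[0,0,0],[0,0,0]],[[0,0,0],[0,0,0]]]}}

```text
clock: 54.5
position: [607.4, 372.3, 107.8]
ee_rot: [1.0, 0.004, -0.002, 0.0]
contact_force: [-0.3, 0.7, -0.8]
gripper_width: 11.5
grasp_force: 58.5
```

Run:
```python
from h import *
s=arm.read_state();P=s['position'];print(P)
im,d,i=snap('wrist'); zt=P[2]+54.4
m=np.zeros(d.shape,np.uint8)
for r in range(315,365):
    for c in range(300,350):
        if d[r,c]>0: m[r,c]=zt-3<at_d(i,(c,r),d[r,c])[2]<zt+2.5 and im[r,c].mean()>80
pts=np.argwhere(m)[:,::-1]; print(len(pts),'head',at_z(i,pts.mean(0),zt).round(1))
plan([((599.2,-163,107),3.15)])
```

```text
[607.43577701 372.33076337 107.77682377]
751 head [607.4 372.9 162.2]
   q6 at end 1.84
-> [605. 194. 107.] 3.15 sh [-0.016, 0.714, 0.002] turn [0.0004, 0.0011, -0.0003] rows>=4
-> [602.  15. 107.] 3.15 sh [-0.017, 0.714, 0.001] turn [0.0, 0.0, -0.0001] rows>=4
-> [ 599. -163.  107.] 3.15 sh [-0.017, 0.714, 0.001] turn [0.0, 0.0, -0.0001] rows>=4
```

Call:
{"fn": "arm_command", "kwargs": {"rows": [[[-0.016,0.714,0],[0,0,0]],[[-0.016,0.714,0],[0,0,0]],[[-0.016,0.714,0],[0,0,0]],[[-0.016,0.714,0],[0,0,0]],[[-0.016,0.714,0],[0,0,0]]]}}

```text
clock: 55.05
position: [604.6, 190.0, 108.1]
ee_rot: [1.0, 0.001, -0.002, 0.001]
contact_force: [0.0, 0.8, -0.9]
gripper_width: 11.2
grasp_force: 58.7
```

Call:
{"fn": "arm_command", "kwargs": {"rows": [[[-0.016,0.714,0],[0,0,0]],[[-0.016,0.714,0],[0,0,0]],[[-0.016,0.714,0],[0,0,0]],[[-0.016,0.714,0],[0,0,0]],[[-0.016,0.714,0],[0,0,0]]]}}

```text
clock: 55.55
position: [602.2, 12.8, 108.1]
ee_rot: [1.0, 0.002, -0.002, 0.0]
contact_force: [-0.4, -0.5, 0.1]
gripper_width: 11.5
grasp_force: 58.8
```

Call:
{"fn": "arm_command", "kwargs": {"rows": [[[-0.016,0.714,0],[0,0,0]],[[-0.016,0.714,0],[0,0,0]],[[-0.016,0.714,0],[0,0,0]],[[-0.016,0.714,0],[0,0,0]],[[-0.016,0.714,0],[0,0,0]]]}}

```text
clock: 56.05
position: [600.1, -165.0, 107.9]
ee_rot: [1.0, 0.002, -0.001, 0.0]
contact_force: [-0.5, 0.3, -0.0]
gripper_width: 12.1
grasp_force: 58.9
```

Call:
{"fn": "arm_command", "kwargs": {"rows": [[[0,0,0.06],[0,0,0]],[[0,0,0.12],[0,0,0]],[[0,0,0.135],[0,0,0]],[[0,0,0.135],[0,0,0]],[[0,0,0.135],[0,0,0]]]}}

```text
clock: 56.55
position: [600.9, -162.1, 75.6]
ee_rot: [1.0, 0.004, -0.0, 0.0]
contact_force: [0.6, -0.7, 0.5]
gripper_width: 11.8
grasp_force: 58.9
```

Run:
```python
from h import *
s=arm.read_state();print(s['clock'],s['position'],s['contact_force'],s['gripper_width'])
plan([((599.2,-163,63),3.15)])
```

```text
56.55 [ 600.90801475 -162.0512916    75.62669805] [ 0.6426803  -0.72385547  0.45845489] 11.784167368968786
   q6 at end 1.84
-> [ 599. -163.   63.] 3.15 sh [-0.007, 0.004, 0.051] turn [0.0001, 0.0001, 0.0001] rows>=1
```

Call:
{"fn": "arm_command", "kwargs": {"rows": [[[-0.007,0.005,0.03],[0,0,0]],[[-0.007,0.005,0.05],[0,0,0]],[[-0.007,0.005,0.05],[0,0,0]],[[-0.007,0.005,0.05],[0,0,0]]]}}

```text
clock: 56.95
position: [598.3, -164.2, 62.6]
ee_rot: [1.0, 0.004, -0.001, -0.0]
contact_force: [-0.1, 0.4, -0.4]
gripper_width: 12.0
grasp_force: 58.9
```

Call:
{"fn": "arm_command", "kwargs": {"rows": [[[0,0,0.02],[0,0,0]],[[0,0,0.04],[0,0,0]],[[0,0,0.06],[0,0,0]],[[0,0,0.07],[0,0,0]],[[0,0,0.07],[0,0,0]]]}}

```text
clock: 57.45
position: [598.8, -163.8, 44.7]
ee_rot: [1.0, 0.004, -0.0, -0.0]
contact_force: [2.2, 1.7, -2.2]
gripper_width: 11.5
grasp_force: 58.6
```

Call:
{"fn": "arm_command", "kwargs": {"rows": [[[0,0.002,0.02],[0,0,0]],[[0,0.002,0.04],[0,0,0]],[[0,0.002,0.055],[0,0,0]],[[0,0.002,0.055],[0,0,0]]]}}

```text
clock: 57.85
position: [598.9, -164.1, 30.9]
ee_rot: [1.0, 0.004, -0.0, -0.0]
contact_force: [2.3, 3.7, -0.2]
gripper_width: 11.9
grasp_force: 58.8
```

Call:
{"fn": "arm_command", "kwargs": {"rows": [[[0.002,-0.004,0.02],[0,0,0]],[[0.002,-0.004,0.035],[0,0,0]],[[0.002,-0.004,0.047],[0,0,0]],[[0.002,-0.004,0.055],[0,0,0]],[[0.002,-0.004,0.06],[0,0,0]]]}}

```text
clock: 58.35
position: [599.1, -163.8, 17.3]
ee_rot: [1.0, 0.004, -0.001, 0.0]
contact_force: [-1.6, 3.7, 12.0]
gripper_width: 11.6
grasp_force: 59.9
```

Call:
{"fn": "arm_command", "kwargs": {"rows": [[[0,0,0.005],[0,0,0]],[[0,0,0.005],[0,0,0]]]}}

```text
clock: 58.55
position: [599.1, -163.8, 17.3]
ee_rot: [1.0, 0.004, -0.0, 0.0]
contact_force: [-1.5, 4.1, 11.9]
gripper_width: 11.8
grasp_force: 60.0
```

Home at the expected height (17.3 against 17.5 predicted). Releasing and backing off for a final look.

Call:
{"fn": "arm_command", "kwargs": {"rows": [[[0,0,0],[0,0,0]],[[0,0,0],[0,0,0]],[[0,0,0],[0,0,0]],[[0,0,0],[0,0,0]]], "grip": 0.6}}

```text
clock: 58.95
position: [598.0, -163.9, 14.4]
ee_rot: [1.0, 0.003, -0.002, -0.0]
contact_force: [0.2, 0.6, -0.1]
gripper_width: 51.1
grasp_force: 0.0
```

Call:
{"fn": "arm_command", "kwargs": {"rows": [[[0,0,-0.1],[0,0,0]],[[0,0,-0.25],[0,0,0]],[[0,0,-0.4],[0,0,0]],[[0,0,-0.5],[0,0,0]],[[0,0,-0.6],[0,0,0]]]}}

```text
clock: 59.45
position: [598.8, -163.8, 166.4]
ee_rot: [1.0, 0.004, -0.001, -0.0]
contact_force: [1.0, 0.6, -0.2]
gripper_width: 51.5
grasp_force: 0.0
```

Call:
{"fn": "arm_command", "kwargs": {"rows": [[[-0.45,-0.53,-0.1],[0,0,0]],[[-0.45,-0.53,-0.1],[0,0,0]],[[-0.45,-0.53,-0.1],[0,0,0]],[[-0.45,-0.53,-0.1],[0,0,0]],[[-0.45,-0.53,-0.1],[0,0,0]]]}}

```text
clock: 59.95
position: [483.7, -30.4, 191.3]
ee_rot: [1.0, 0.005, -0.0, -0.0]
contact_force: [1.2, -0.7, 0.5]
gripper_width: 51.5
grasp_force: 0.0
```

Call:
{"fn": "arm_command", "kwargs": {"rows": [[[0,0,0],[0,0,0]],[[0,0,0],[0,0,0]],[[0,0,0],[0,0,0]]]}}

```text
clock: 60.25
position: [485.9, -32.6, 189.7]
ee_rot: [1.0, 0.003, -0.001, 0.0]
contact_force: [-0.8, 1.4, 0.6]
gripper_width: 51.4
grasp_force: 0.0
```

Run:
```python
from h import *
s=arm.read_state();print(s['clock'],s['position'])
im,d,i=snap('wrist');cv2.imwrite('pics/w16.png',im)
t,_,ti=snap('top')
for w in whites(t,ti,10,40): print('top',w)
for n in('clL',(597,105)),('clR',(599,-163.5)):
    o=proj(i,(*n[1],70));c,r=np.round(o).astype(int)
    print(n,o.round(0),[[round(float(at_d(i,(x,y),d[y,x])[2])) for x in range(c-9,c+10,3)] for y in range(max(r-9,0),r+10,3)])
```

```text
60.25 [485.93206431 -32.61874905 189.74144249]
('clL', (597, 105)) [140.  74.] [[42, 43, 73, 44, 43, 45, 43], [70, 70, 71, 71, 72, 68, 58], [70, 74, 71, 71, 71, 71, 67], [70, 70, 71, 72, 71, 71, 69], [73, 71, 72, 72, 72, 73, 68], [72, 71, 71, 71, 72, 71, 70], [43, 72, 72, 71, 72, 69, 67]]
('clR', (599, -163.5)) [499.  73.] [[43, 44, 44, 44, 43, 44, 43], [64, 69, 73, 72, 71, 71, 44], [70, 72, 72, 72, 71, 73, 72], [73, 72, 71, 72, 73, 72, 71], [72, 72, 73, 72, 72, 72, 72], [71, 71, 72, 71, 72, 72, 43], [70, 72, 71, 70, 73, 44, 43]]
```

View pics/w16.png

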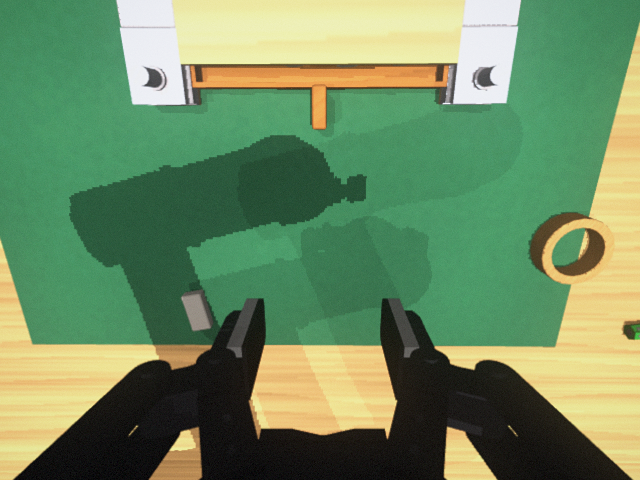

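Both pins stand in their clevises at (150,77) and (487,77). Their head tops read about 71 mm where 70 is expected, the drawer is shut, and no white markers remain on the desk.

```bash
python3 -c "
from bench import arm
print(arm.job_done())"
```

```text
the job is handed in; nothing more can be done
None
```

The job is handed in: all four white markers lie flat in the drawer, the drawer is slid back with its ear holes lined up, and both pins are fully home; the blue and green look-alikes and the other desk items were not touched.

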